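# Load the parts tray and weigh it on the hand scale

### The arm

A 6-joint arm with a two-finger parallel gripper is mounted at the origin on the work surface. World frame = base frame: x ahead of the robot, y to its left, z up, the work surface at z = 0. Lengths are in m, angles in rad, forces in N, time in s.
With the tool pointing down it reaches from about 0.35 to 0.95 m from the base axis. Payload 17.4 kg.
Tool frame: the origin (TCP) lies between the finger pads; the fingertips stand 8 mm ahead of it and the grasp point (between the pads) lies 11 mm behind it (arm.tip_extent is the distance from the TCP to the fingertips, in m); z points along the fingers, y is the direction in which the jaws open and shut (so a half turn about z gives the same grasp; the last joint's range is limited). The gripper opens to 93 mm and grips with 3 to 60 N. Pads are 15 mm wide; open, the fingers measure 128 mm over their backs; the gripper's body (75 mm by 188 mm) begins 65 mm behind the grasp point.
Start: joints at [1.311, 0.116, 1.442, -0, 1.584, -0.038], TCP at [0.148, 0.658, 0.227] pointing down, gripper open.
Joint ranges: [-2.83, 2.83], [-0.83, 2.19], [0.07, 2.5], [-1.14, 4.28], [0.01, 3], [-2.97, 2.97]. Speed limits (rad/s): [1.89, 1.89, 2.22, 3.14, 3.14, 3.14].

### API

Orientations are given as a unit quaternion [w, x, y, z].
In Python, from plant import arm, vision gives the robot as it stands.
- The arm moves only by the tool jog_arm, never from a script. Its argument "moves" is a list of rows, each an object of numbers: "x", "y", "z": the shift along the tool's x, y, z in cm; "turn": the turn about the tool's z in degrees. In form: [{"x": .., "y": .., "z": .., "turn": ..}, ...]. A call has 1 to 10 rows; each row shifts and turns the pose as measured when the row begins, along the tool's axes as they then stand; what a row does not reach is not made up. A row lasts 1/8 s, in which the tool goes at most 62.5 mm and 10.7 degrees, less where a joint would pass 70% of its speed; a pose out of reach is approached as far as the arm can. A call with a gripper value outside its range is refused whole. "gripper" is the closure, from 0 (fully open) to 1 (shut), set as the call begins (left out, the last holds). The fingers move at their own pace and stop on an object; "force" is the grip in N (left out, the last holds). Time passes only in rows, so rows that do not move let the fingers close. It gives the time, the measured TCP pose, the force and the opening at its end, in the units of the state.
- arm.state(): the state, without advancing time (a new reading comes with each control period).
- vision.capture(name): name is "scene" or "side" or "wrist"; returns a dict with "img" (420x560x3 uint8, red, green, blue), "K" (3x3 intrinsics, pixels), "R" (3x3) and "t" (3): a world point X has camera coordinates R X + t; the wrist camera has in their place "hand_eye" (4x4, takes a point from camera to tool coordinates, whose origin is the TCP and whose axes are the flange's). Camera axes: x right, y down, z forward; pixel columns grow to the right and rows downward; lengths in m; the calibration is good to about 2 mm. The wrist camera is an equidistant fisheye: a pixel r from the principal point sees the ray r / f radians off the axis. A picture is of the moment at which its call begins: read the wrist's pose just before it. There is no depth.
- arm.job_done(): hands the job in, once; it reports no verdict.
The state is a dict: "time": time; "joint_positions": joint angles; "qd": joint speeds; "effort": joint torques, N m; "position": TCP position; "ee_rot": TCP orientation; "force": force on the tool from outside, world axes, zero at the start; "ft_torque": the same for the moment, N m; "opening": opening from 0.0 (shut) to 1.0 (fully open).
Only numpy, scipy, OpenCV 4.12 (cv2) and the standard library are available. Lean on these libraries where they do the work, as an engineer would, in place of code of your own. Each camera call takes 0.05 s, during which the arm holds its last target. There are 200 camera calls.

### The job

Put every blue parts box into the grey carrying tray, flat on its floor with the orange tab towards the tray's yellow front edge, shared between the two sides of the handle so that the tray will hang nearly level. Then hook the hand scale from the red stand under the tray's handle bar, lift the tray a good 3 cm clear of the mat by the scale alone and hold it still for two seconds to weigh it. Set it gently back down on the mat, unhook the scale and hang it back on its stand, leaving everything else on the bench alone.

Things in the scene. Friction and masses are not known exactly. Their poses are not given: they have to be found in the camera images.
- mat: thin black rubber packing mat fixed on the bench, 270 x 250 mm, 4 mm thick; origin at the centre of its underside
- tray: grey open carrying tray, loose on the mat, 198 (x) x 170 (y) mm, 420 g, floor 5 mm thick, walls 24 mm high, 5 mm thick. Origin: centre of its underside, z up. Its front is the +x wall, edged in yellow. A raised spine (x = +-22 mm, as high as the walls) along y carries a steel arch handle. Each side takes two boxes (centres about x = 55 or -61, y = +-32 mm); a lopsided load makes it hang tilted
- tray_bar (a point): middle of the axis of the handle's level bar, a 10 mm round steel bar along the tray's y, 130 mm above the tray's underside, held by 10 mm uprights at y = +-52 mm; axes as the tray
- tray_front (a point): middle of the top edge of the tray's front (yellow) wall, (96.5, 0, 24) mm in the tray's frame, same axes
- scale_grip (a point): centre of the black grip of the sprung hand scale (150 g), a block 30 (x) x 26 (y) x 48 (z) mm to be pinched across y from above; z up. Below it: a shoulder bar 92 mm long in y, 30 in x, 10 thick, underside 33 mm below this point; then the yellow housing 24 (x) x 30 (y) mm, down to 83 mm below; then the steel hook on a spring, open towards the scale's +x
- hook_seat (a point): where a 10 mm bar rests in the scale's double hook (28 mm wide in y), 123 mm below the grip centre if unloaded; axes as the scale. Lowest point 139, tip top 116 mm below the grip centre, tip 21 mm ahead (+x), back 22 mm behind. A bar along y enters between tip and housing, best 99 mm below the grip centre, as the scale moves 60 mm to its +x; lifting seats it
- hook (a joint): extension of the scale's spring in m, 0 unloaded, grows as the hook is pulled down, stop at 0.035; about 380 N per m, so the tray with its boxes draws it 12 to 25 mm
- stand: fixed red stand for the scale; origin on the bench below where the scale hangs. Two level prongs 10 mm wide along x (-33 to 53 mm) at y = +-28 mm, tops 150 mm up, free ends at -x; post behind, x = 52 to 70 mm. The scale hangs with its shoulder bar across them and its housing in the 46 mm gap, hook opening towards the post; lift it a little and draw it out to -x; return it the same way
- stand_rest (a point): where the centre of the scale's grip is when it hangs rightly on the prongs: 183 mm above the bench over the stand's origin; axes as the stand
- bin1_mid (a point): centre of a closed blue small-parts box, 46 (x) x 40 (y) x 42 (z) mm, about 90 g, standing upright on the bench, with an orange pull tab that sticks out 9 mm from the middle of its +x end and an orange patch at that end of its lid; z up; grip it across y. There are two to four such boxes; an absent one reads None
- bin2_mid (a point): centre of a closed blue small-parts box, 46 (x) x 40 (y) x 42 (z) mm, about 90 g, standing upright on the bench, with an orange pull tab that sticks out 9 mm from the middle of its +x end and an orange patch at that end of its lid; z up; grip it across y. There are two to four such boxes; an absent one reads None
- bin3_mid (a point): centre of a closed blue small-parts box, 46 (x) x 40 (y) x 42 (z) mm, about 90 g, standing upright on the bench, with an orange pull tab that sticks out 9 mm from the middle of its +x end and an orange patch at that end of its lid; z up; grip it across y. There are two to four such boxes; an absent one reads None
- bin4_mid (a point): centre of a closed blue small-parts box, 46 (x) x 40 (y) x 42 (z) mm, about 90 g, standing upright on the bench, with an orange pull tab that sticks out 9 mm from the middle of its +x end and an orange patch at that end of its lid; z up; grip it across y. There are two to four such boxes; an absent one reads None
- mug: bystander, not part of the job: white mug, 80 mm wide, 90 mm high; origin at its underside or middle
- tape: bystander, not part of the job: cardboard ring (empty tape core), 90 mm wide, 36 mm high; origin at its underside or middle
- glue: bystander, not part of the job: white glue bottle, 48 mm wide, 130 mm high; origin at its underside or middle
- driver: bystander, not part of the job: red-handled screwdriver lying on the bench; origin at its underside or middle
- marker: bystander, not part of the job: green marker, 14 mm thick, lying; origin at its underside or middle
- wrench: bystander, not part of the job: steel wrench lying; origin at its underside or middle
Not all that is in view belongs to the job. Leave any green look-alike of the part that bears bin2_mid alone. Leave any green look-alike of the part that bears bin3_mid alone.

How it is judged:
By the outcome, as a careful person would: the job done as asked, in the order asked, and still so for the second after the job is handed in, with the robot touching nothing.
Of bin1, bin2, bin3, bin4 only 2 to 4 are there at a start; the rules pass over those that are not, and their reading is None.
At some moment in a run one of bin1, bin2, bin3, bin4 may be knocked a few centimetres aside while the robot is not near it.
It also fails if it takes over 210 s, if anything falls off the work surface, if the arm or the gripper's body presses on something with over 40 N, if the wrist force passes 120 N, or if a joint passes its speed limit or range.

## Working session

There is one attempt and no reset: what is moved stays moved. The work goes in short steps, Python scripts to look and compute and a tool call to move; the robot and the scene stay as the last step left them, time stands still between calls to the robot, and variables do not carry over. Pictures are saved under pics/ and viewed, about 12 in all and at most 16, crops included, and the job is handed in when it is done.

Besides the shell and the picture viewer there is one more tool, called after "Request:" by a JSON object that holds its "name" and its "arguments", one argument or row to a line. jog_arm: Moves the arm, as the interface text tells. Its arguments: {"type":"object","properties":{"moves":{"type":"array"},"gripper":{"type":"number"},"force":{"type":"number"}},"required":["moves"]}

```bash
ls; mkdir -p pics; python3 - <<'E'
from plant import arm, vision
import cv2, numpy as np
s=arm.state(); print(s)
for n in("scene","side","wrist"):
    c=vision.capture(n); cv2.imwrite(f"pics/{n}0.png",c["img"][:,:,::-1])
    np.savez(f"pics/{n}0.npz",**c)
    print(n,{k:np.round(v,4).tolist() for k,v in c.items() if k!="img"})
E
```

```text
pics
{'time': 0.0, 'joint_positions': array([ 1.31119458e+00,  1.16520926e-01,  1.44230835e+00,  7.11574011e-06,
        1.58402256e+00, -3.78190675e-02]), 'qd': array([-1.82221743e-03, -2.36661932e-03, -5.99934445e-05,  5.45301313e-04,
       -1.39070489e-04, -2.19170372e-05]), 'effort': array([ 1.09147255e-03, -7.21294999e+01, -6.22591567e+01,  7.80502916e-02,
        2.38879264e-02, -8.80649145e-05]), 'position': array([0.14844297, 0.65825451, 0.22585488]), 'ee_rot': array([-9.67999588e-05,  1.10664145e-01,  9.93857661e-01, -6.22112472e-04]), 'force': array([ 0.44862814, -0.56088821,  0.0552462 ]), 'ft_torque': array([-0.01043346,  0.01091685, -0.04383191]), 'opening': 0.9983248212689333}
scene {'K': [[531.2707, 0.0, 266.1701], [0.0, 531.2707, 202.3504], [0.0, 0.0, 1.0]], 'R': [[-0.2956, 0.9553, -0.005], [0.5582, 0.1684, -0.8124], [-0.7753, -0.243, -0.5831]], 't': [0.1782, -0.1737, 1.9283]}
side {'K': [[544.4536, 0.0, 281.0304], [0.0, 544.4536, 209.5851], [0.0, 0.0, 1.0]], 'R': [[0.679, -0.7339, -0.0178], [-0.3896, -0.3396, -0.8561], [0.6223, 0.5882, -0.5165]], 't': [-0.341, 0.3247, 1.5153]}
wrist {'K': [[325.1923, 0.0, 282.9221], [0.0, 325.1923, 211.6235], [0.0, 0.0, 1.0]], 'hand_eye': [[-0.0007, -0.9542, -0.2992, 0.0831], [1.0, -0.0005, -0.0009, -0.0005], [0.0007, -0.2992, 0.9542, -0.1582], [0.0, 0.0, 0.0, 1.0]]}
```

View pics/scene0.png

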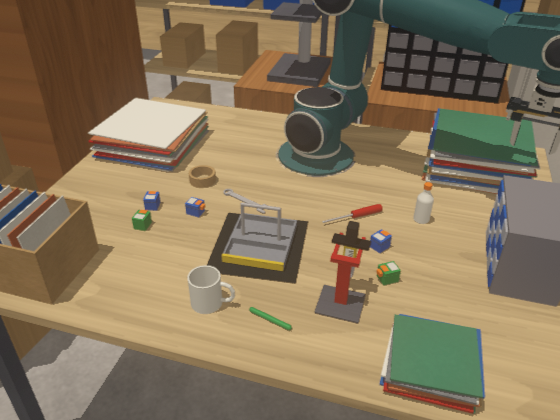

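View pics/side0.png

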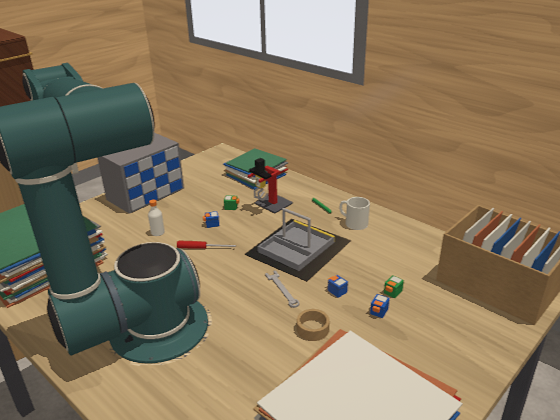

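Scene shows three blue boxes at (152,200), (195,207), (381,241), green look-alikes at (142,220), (388,273), the tray around (260,240), the stand with scale at (347,255). Side view agrees: blue at (211,219), (338,286), (379,305).

```bash
cat > h.py <<'E'
import numpy as np, cv2
from scipy.spatial.transform import Rotation as Ro
from plant import arm, vision
def quat(q): return Ro.from_quat([q[1],q[2],q[3],q[0]]).as_matrix()
def cap(n,save=None):
    s=arm.state(); c=dict(vision.capture(n))
    if n=="wrist":
        H=c["hand_eye"]; Rt=quat(s["ee_rot"]); c["Rw"]=Rt@H[:3,:3]; c["o"]=Rt@H[:3,3]+s["position"]
    else: c["Rw"]=c["R"].T; c["o"]=-c["R"].T@c["t"]
    c["n"]=n
    if save: cv2.imwrite(f"pics/{save}.png",c["img"][:,:,::-1])
    return c
def rays(c,px):
    px=np.atleast_2d(np.asarray(px,float)); K=c["K"]
    d=np.c_[(px[:,0]-K[0,2])/K[0,0],(px[:,1]-K[1,2])/K[1,1],np.ones(len(px))]
    if c["n"]=="wrist":
        r=np.hypot(d[:,0],d[:,1])+1e-12; f=np.sin(r)/r
        d=np.c_[d[:,0]*f,d[:,1]*f,np.cos(r)]
    return d@c["Rw"].T
def onz(c,px,z):
    d=rays(c,px); return c["o"]+d*((z-c["o"][2])/d[:,2])[:,None]
def tri(obs):  # list of (cam,pixel)
    A=np.zeros((3,3));b=np.zeros(3);L=[]
    for c,p in obs:
        d=rays(c,p)[0];d/=np.linalg.norm(d);P=np.eye(3)-np.outer(d,d);A+=P;b+=P@c["o"];L.append((P,c["o"]))
    X=np.linalg.solve(A,b); return X,max(np.linalg.norm(P@(X-o)) for P,o in L)
def proj(c,X):
    p=c["Rw"].T@(np.asarray(X)-c["o"]); K=c["K"]
    if c["n"]=="wrist":
        th=np.arctan2(np.hypot(p[0],p[1]),p[2]); h=np.hypot(p[0],p[1])+1e-12; u=p[:2]/h*th
    else: u=p[:2]/p[2]
    return u*K[0,0]+K[:2,2]
HS={"blue":((105,120,60),(125,255,255)),"orange":((5,170,150),(17,255,255)),"green":((50,120,50),(75,255,255)),"yellow":((22,150,120),(32,255,255)),"red":((0,190,80),(4,255,255))}
def blobs(c,col,amin=8):
    h=cv2.cvtColor(c["img"],cv2.COLOR_RGB2HSV); m=cv2.inRange(h,*map(np.array,HS[col]))
    n,l,st,ce=cv2.connectedComponentsWithStats(m)
    return [(ce[i].round(1).tolist(),st[i].tolist()) for i in range(1,n) if st[i][4]>=amin],m,l
E
python3 - <<'E'
from h import *
C={n:cap(n) for n in("scene","side")}
for n,c in C.items():
    for col in("blue","orange","yellow"):
        b,_,_=blobs(c,col)
        for ce,st in b:
            if st[4]<1500: print(n,col,ce,st, onz(c,ce,.03 if col!="orange" else .042)[0][:2].round(3))
im=[cv2.resize(C["scene"]["img"][150:330,120:420],None,fx=2.6,fy=2.6,interpolation=cv2.INTER_CUBIC)]
cv2.imwrite("pics/sc_crop.png",im[0][:,:,::-1])
E
```

```text
scene blue [231.1, 2.2] [210, 0, 43, 7, 220] [-1.687 -0.947]
scene blue [275.9, 3.0] [264, 0, 35, 10, 184] [-1.75  -0.662]
scene blue [488.2, 1.5] [479, 0, 16, 6, 51] [-2.164  0.645]
scene blue [510.4, 5.4] [499, 0, 24, 14, 260] [-2.109  0.777]
scene blue [393.4, 26.2] [391, 25, 6, 3, 8] [-1.48   0.115]
scene blue [436.0, 119.9] [434, 109, 5, 21, 40] [-0.345  0.403]
scene blue [500.6, 188.1] [498, 180, 6, 17, 51] [0.086 0.622]
scene blue [0.2, 186.8] [0, 184, 2, 6, 8] [ 0.542 -0.917]
scene blue [17.3, 208.9] [0, 192, 37, 36, 271] [ 0.627 -0.784]
scene blue [155.7, 195.8] [153, 192, 5, 8, 14] [ 0.443 -0.413]
scene blue [146.6, 198.9] [144, 198, 7, 2, 8] [ 0.466 -0.432]
scene blue [192.5, 204.6] [186, 203, 13, 4, 23] [ 0.453 -0.283]
scene blue [502.5, 214.0] [497, 205, 9, 20, 71] [0.23  0.621]
scene blue [497.3, 211.4] [497, 209, 2, 6, 9] [0.22  0.607]
scene blue [381.9, 238.2] [371, 235, 20, 8, 36] [0.447 0.292]
scene blue [499.2, 247.4] [497, 236, 5, 23, 42] [0.394 0.605]
scene blue [489.2, 242.1] [489, 238, 2, 8, 10] [0.378 0.58 ]
scene blue [494.2, 242.8] [494, 238, 2, 9, 12] [0.37
[... 2204 characters left out ...]
.316]
side orange [153.0, 201.9] [150, 200, 6, 6, 24] [0.363 0.518]
side orange [206.9, 214.9] [206, 214, 3, 3, 8] [0.435 0.296]
side orange [203.6, 217.6] [203, 216, 2, 5, 8] [0.415 0.291]
side orange [333.3, 277.7] [329, 276, 9, 4, 19] [ 0.449 -0.262]
side orange [391.6, 283.0] [388, 281, 8, 5, 23] [ 0.542 -0.405]
side orange [389.3, 287.7] [386, 286, 7, 6, 18] [ 0.52  -0.412]
side orange [377.8, 302.6] [375, 301, 7, 5, 20] [ 0.444 -0.424]
side orange [376.4, 307.9] [373, 306, 7, 6, 19] [ 0.423 -0.433]
side yellow [262.3, 184.3] [259, 181, 6, 7, 23] [0.743 0.323]
side yellow [300.3, 222.6] [294, 220, 14, 6, 27] [0.629 0.025]
side yellow [322.7, 231.7] [311, 227, 24, 10, 49] [ 0.636 -0.071]
```

View pics/sc_crop.png

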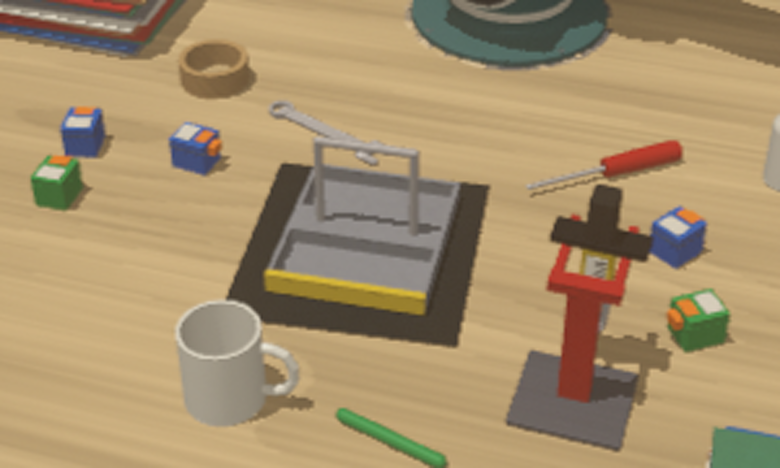

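Crop shows: box A (680,235) with its orange end away from the camera, box B (195,148) orange towards +y, box C (82,130) orange towards -x; tray front (yellow) towards world +x; scale hanging on the stand at (600,240) with the post on the +x side.

Request:
{"name": "jog_arm", "arguments": {
  "moves": [
    {"x": -4.3,"y": -3.9},
    {"x": -4.3,"y": -3.9},
    {"x": -4.3,"y": -3.9},
    {"x": -4.3,"y": -3.9},
    {"x": -4.3,"y": -3.9},
    {"x": -4.3,"y": -3.9},
    {"x": -4.3,"y": -3.9},
    {"x": -4.3,"y": -3.9},
    {"x": 0}
  ]
}}

```text
invalid input at $.moves[0]: expected keys x, y, z, turn
```

Request:
{"name": "jog_arm", "arguments": {
  "moves": [
    {"x": -4.3,"y": -3.9,"z": 0,"turn": 0},
    {"x": -4.3,"y": -3.9,"z": 0,"turn": 0},
    {"x": -4.3,"y": -3.9,"z": 0,"turn": 0},
    {"x": -4.3,"y": -3.9,"z": 0,"turn": 0},
    {"x": -4.3,"y": -3.9,"z": 0,"turn": 0},
    {"x": -4.3,"y": -3.9,"z": 0,"turn": 0},
    {"x": -4.3,"y": -3.9,"z": 0,"turn": 0},
    {"x": -4.3,"y": -3.9,"z": 0,"turn": 0},
    {"x": 0,"y": 0,"z": 0,"turn": 0}
  ]
}}

```text
time: 1.38
position: [0.4221, 0.2663, 0.2255]
ee_rot: [0.001, 0.11, 0.994, -0.001]
force: [0.0, 0.7, 0.1]
opening: 0.999
```

```bash
cat >> h.py <<'E'
def go(x,y,z,yaw):  # yaw deg: world angle of tool x; prints tool-axis shift in cm, then turn, modulo 180
    s=arm.state(); R=quat(s["ee_rot"]); d=R.T@(np.array([x,y,z])-s["position"])*100
    y0=np.degrees(np.arctan2(R[1,0],R[0,0])); t=-((yaw-y0+90)%180-90)
    print("pos",s["position"].round(4),"yaw",y0.round(1),"shift",d.round(2),"turn",round(t,1),"j6",s["joint_positions"][5].round(2),"t",round(s["time"],1))
    return d,t
E
python3 - <<'E'
from h import *
c=cap("wrist","w1"); go(.435,.28,.2,180)
for col in("blue","orange"):
    for ce,st in blobs(c,col,30)[0]: print(col,ce,st,onz(c,ce,.042)[0].round(3))
E
```

```text
pos [0.4213 0.2677 0.2256] yaw 167.5 shift [-1.07  1.5   2.56] turn -12.5 j6 -0.84 t 1.4
blue [541.9, 68.9] [537, 45, 11, 49, 103] [0.329 0.631 0.042]
blue [522.9, 118.8] [520, 97, 7, 44, 98] [0.392 0.582 0.042]
blue [549.5, 173.4] [549, 150, 2, 46, 86] [0.472 0.631 0.042]
blue [306.6, 205.5] [285, 183, 46, 48, 578] [0.444 0.287 0.042]
blue [525.3, 210.0] [524, 190, 4, 39, 84] [0.515 0.582 0.042]
orange [403.5, 17.7] [393, 9, 19, 21, 193] [0.26  0.435 0.042]
orange [316.3, 183.6] [308, 178, 17, 12, 119] [0.423 0.302 0.042]
orange [312.6, 196.0] [302, 188, 22, 17, 238] [0.435 0.295 0.042]
orange [344.5, 304.4] [333, 296, 23, 17, 209] [0.583 0.309 0.042]
```

View pics/w1.png

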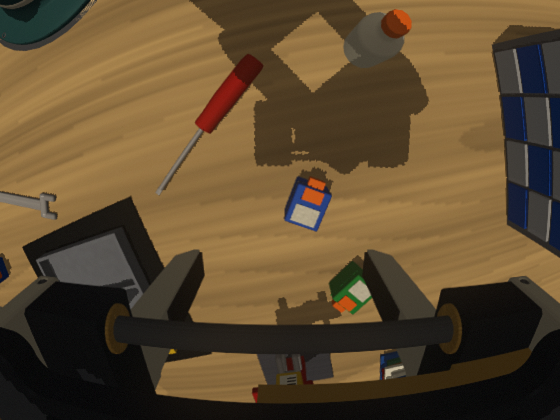

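Wrist view: box A at (307,203), orange tab and patch at its top end, green look-alike at (350,290). I'll rectify A's lid plane once to learn the lid's layout.

```bash
cat >> h.py <<'E'
def top(c,x,y,z,half=.05,ppm=4000,out=None):  # metric top view: right=+y... row down=+x
    n=int(2*half*ppm); g=(np.arange(n)-n/2+.5)/ppm
    m=np.array([[proj(c,(x+a,y+b,z)) for b in g] for a in g],np.float32)
    im=cv2.remap(c["img"],m[...,0],m[...,1],cv2.INTER_LINEAR)
    if out: cv2.imwrite(f"pics/{out}.png",im[:,:,::-1])
    return im
E
python3 - <<'E'
from h import *
c=cap("wrist"); im=top(c,.44,.285,.042,.04,3000)
hsv=cv2.cvtColor(im,cv2.COLOR_RGB2HSV)
s=cap("scene"); im2=top(s,.44,.285,.042,.04,3000)
o=np.hstack([im,im2]); o=cv2.resize(o,None,fx=1.6,fy=1.6); cv2.imwrite("pics/topA.png",o[:,:,::-1])
E
```

```text
(no output)
```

View pics/topA.png

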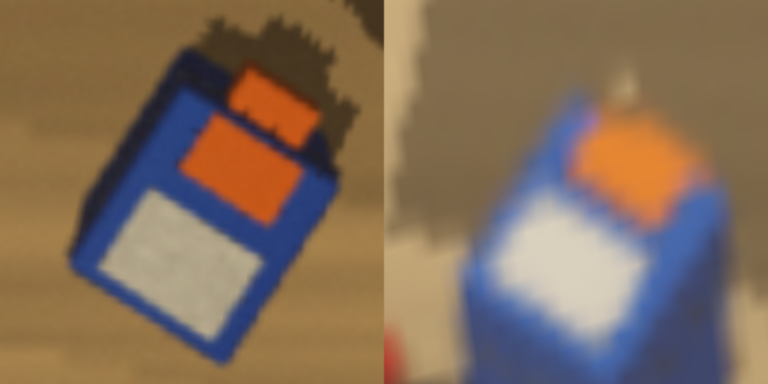

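The rectified lid (left) has corners (185,88), (338,182), (225,362), (72,265), patch centred at (241,170), label at (182,265): the box centre is at 0.41 patch + 0.59 label.

```bash
cat >> h.py <<'E'
def box(c,x,y,z=.042,half=.045):
    n=3000; im=top(c,x,y,z,half,n); h=cv2.cvtColor(im,cv2.COLOR_RGB2HSV); N=im.shape[0]
    body=cv2.inRange(h,(105,90,30),(125,255,255))|cv2.inRange(h,(3,150,120),(17,255,255))|cv2.inRange(h,(0,0,90),(40,70,255))
    def big(m):
        k,l,st,ce=cv2.connectedComponentsWithStats(cv2.morphologyEx(m,cv2.MORPH_OPEN,np.ones((5,5))))
        i=1+np.argmax(st[1:,4]); return ce[i],st[i,4]
    p,ap=big(cv2.inRange(h,(3,150,120),(17,255,255))); w,aw=big(cv2.inRange(h,(0,0,90),(40,75,255)))
    W=lambda q: np.array([x+(q[1]-N/2+.5)/n,y+(q[0]-N/2+.5)/n])
    P,L=W(p),W(w); ct=.41*P+.59*L; yaw=np.degrees(np.arctan2(*(P-L)[::-1]))
    return ct,yaw,np.linalg.norm(P-L)*1000,ap/9,aw/9,P,L
E
python3 - <<'E'
from h import *
c=cap("wrist"); b=box(c,.44,.285); print(b)
s=cap("scene"); d=cap("side")
bs=box(s,.44,.285); print(bs)
# height of label from 2 views
zp=lambda c,q:proj(c,[*q,.042])
print(tri([(c,zp(c,b[6])),(s,zp(s,bs[6]))]))
go(*b[0],.12,b[1])
# tray / stand coarse: bar ends from crop px -> full image
f=lambda u,v:(u/2.6+120,v/2.6+150)
for nm,u,v,z in [("fl",266,275,.028),("fr",425,298,.028),("bl",305,170,.028),("br",460,184,.028),("barL",320,143,.134),("barR",416,155,.134),("postbase",575,400,0),("prongfree",605,190,.18)]:
    print(nm,onz(s,f(u,v),z)[0][:2].round(3))
E
```

```text
(array([0.44698078, 0.28792227]), np.float64(147.12034377861852), np.float64(23.495283188264033), np.float64(297.6666666666667), np.float64(542.5555555555555), array([0.43533912, 0.29544774]), array([0.45507076, 0.28269271]))
(array([0.44675094, 0.28955711]), np.float64(147.41595832470594), np.float64(26.38545118063301), np.float64(318.3333333333333), np.float64(446.77777777777777), array([0.4336338 , 0.29794072]), array([0.45586624, 0.2837312 ]))
(array([0.45522807, 0.28319692, 0.04149572]), np.float64(0.0005105944059950771))
pos [0.4199 0.2701 0.2255] yaw 167.7 shift [-2.26  2.33 10.55] turn 20.6 j6 -0.84 t 1.7
fl [ 0.645 -0.111]
fr [0.631 0.057]
bl [ 0.462 -0.134]
br [0.436 0.043]
barL [ 0.544 -0.083]
barR [0.536 0.019]
postbase [0.699 0.226]
prongfree [0.597 0.222]
```

Request:
{"name": "jog_arm", "arguments": {
  "moves": [
    {"x": -1.98,"y": 2.44,"z": 3,"turn": 0},
    {"x": 0,"y": 0,"z": 2,"turn": 10.3},
    {"x": 0,"y": 0,"z": 5,"turn": 10.3},
    {"x": 0,"y": 0,"z": 0,"turn": 0}
  ]
}}

```text
time: 2.17
position: [0.4432, 0.2944, 0.1238]
ee_rot: [0.001, 0.283, 0.959, 0.0]
force: [-0.4, -0.1, 0.7]
opening: 1.001
```

```bash
python3 - <<'E'
from h import *
c=cap("wrist"); b=box(c,.44,.285); print(b)
u=np.radians(b[1]); go(b[0][0]+.003*np.cos(u),b[0][1]+.003*np.sin(u),.016,b[1])
E
```

```text
(array([0.44793192, 0.28721246]), np.float64(147.55003313485875), np.float64(20.636873986766354), np.float64(171.66666666666666), np.float64(548.4444444444445), array([0.43765728, 0.29374552]), array([0.45507192, 0.28267254]))
pos [0.4444 0.295  0.1269] yaw 147.2 shift [-0.39 -0.51 11.09] turn -0.3 j6 -0.46 t 2.2
```

Request:
{"name": "jog_arm", "arguments": {
  "moves": [
    {"x": -0.3,"y": -0.47,"z": 5,"turn": 0},
    {"x": 0,"y": 0,"z": 4,"turn": 0},
    {"x": 0,"y": 0,"z": 2,"turn": 0},
    {"x": 0,"y": 0,"z": 0,"turn": 0},
    {"x": 0,"y": 0,"z": 0,"turn": 0}
  ]
}}

```text
time: 2.85
position: [0.4498, 0.2945, 0.0269]
ee_rot: [0.007, 0.273, 0.962, 0.007]
force: [0.5, -0.3, 0.8]
opening: 1.0
```

```bash
python3 - <<'E'
from h import *
go(.4445,.2895,.016,147.3)
E
```

```text
pos [0.4498 0.2945 0.0269] yaw 148.3 shift [ 0.2  -0.72  1.08] turn 1.0 j6 -0.48 t 2.9
```

Request:
{"name": "jog_arm", "arguments": {
  "moves": [
    {"x": 0.2,"y": -0.72,"z": 0.3,"turn": 1},
    {"x": 0,"y": 0,"z": 0.5,"turn": 0},
    {"x": 0,"y": 0,"z": 0,"turn": 0}
  ]
}}

```text
time: 3.22
position: [0.4451, 0.2897, 0.0211]
ee_rot: [0.008, 0.282, 0.959, 0.008]
force: [-0.0, -1.2, -0.2]
opening: 1.003
```

```bash
python3 - <<'E'
from h import *
go(.4445,.2895,.016,147.3); print(arm.state()["ee_rot"])
E
```

```text
pos [0.4451 0.2897 0.0211] yaw 147.3 shift [ 0.04 -0.06  0.51] turn -0.0 j6 -0.47 t 3.2
[0.0084707  0.28159692 0.9594589  0.00836937]
```

Request:
{"name": "jog_arm", "arguments": {
  "moves": [
    {"x": 0,"y": 0,"z": 0.5,"turn": 0},
    {"x": 0,"y": 0,"z": 0,"turn": 0}
  ]
}}

```text
time: 3.48
position: [0.4453, 0.2898, 0.0158]
ee_rot: [0.008, 0.282, 0.959, 0.008]
force: [-0.5, -0.6, 0.6]
opening: 1.003
```

Request:
{"name": "jog_arm", "arguments": {
  "moves": [
    {"x": 0,"y": 0,"z": 0,"turn": 0},
    {"x": 0,"y": 0,"z": 0,"turn": 0},
    {"x": 0,"y": 0,"z": 0,"turn": 0},
    {"x": 0,"y": 0,"z": 0,"turn": 0},
    {"x": 0,"y": 0,"z": 0,"turn": 0},
    {"x": 0,"y": 0,"z": 0,"turn": 0}
  ],
  "gripper": 1,
  "force": 15
}}

```text
time: 4.22
position: [0.4453, 0.2899, 0.0159]
ee_rot: [0.008, 0.282, 0.959, 0.008]
force: [-0.7, -1.0, 1.0]
opening: 0.433
```

```bash
sed -i 's/print("pos"/print("tilt mrad",(R[:2,2]*1000).round(0),"pos"/' h.py; python3 - <<'E'
from h import *
go(.4445,.2895,.016,147.3)
E
```

```text
tilt mrad [21. 11.] pos [0.4453 0.2899 0.0159] yaw 147.3 shift [ 0.05 -0.07 -0.01] turn -0.0 j6 -0.47 t 4.2
```

Request:
{"name": "jog_arm", "arguments": {
  "moves": [
    {"x": 0,"y": 0,"z": -2,"turn": 0},
    {"x": 0,"y": 0,"z": -4,"turn": 0},
    {"x": 0,"y": 0,"z": -5,"turn": 0},
    {"x": 0,"y": 0,"z": -5,"turn": 0},
    {"x": 0,"y": 0,"z": -4,"turn": 0},
    {"x": 0,"y": 0,"z": -2,"turn": 0},
    {"x": 0,"y": 0,"z": 0,"turn": 0},
    {"x": 0,"y": 0,"z": 0,"turn": 0}
  ]
}}

```text
time: 5.22
position: [0.4391, 0.2864, 0.248]
ee_rot: [0.009, 0.281, 0.959, 0.009]
force: [-0.1, -0.2, -0.3]
opening: 0.429
```

```bash
python3 - <<'E'
from h import *
go(.53,-.04,.26,185); print(arm.state()["opening"])
E
```

```text
tilt mrad [22. 12.] pos [0.4391 0.2864 0.248 ] yaw 147.3 shift [-25.3  -22.53  -1.39] turn -37.7 j6 -0.47 t 5.2
0.4293897777325233
```

Request:
{"name": "jog_arm", "arguments": {
  "moves": [
    {"x": -1.7,"y": -1.25,"z": 0,"turn": 0},
    {"x": -3.1,"y": -2.3,"z": 0,"turn": 0},
    {"x": -4.2,"y": -3.1,"z": 0,"turn": 0},
    {"x": -4.9,"y": -3.7,"z": 0,"turn": 0},
    {"x": -4.9,"y": -3.7,"z": 0,"turn": 0},
    {"x": -4.2,"y": -3.1,"z": 0,"turn": 0},
    {"x": -3.1,"y": -2.3,"z": 0,"turn": 0},
    {"x": -1.6,"y": -1.25,"z": 0,"turn": 0},
    {"x": 0,"y": 0,"z": 0,"turn": 3},
    {"x": 0,"y": 0,"z": 0,"turn": 7}
  ]
}}

```text
time: 6.48
position: [0.5598, -0.0473, 0.2278]
ee_rot: [-0.003, 0.365, 0.931, 0.005]
force: [0.2, 0.2, -0.6]
opening: 0.432
```

Request:
{"name": "jog_arm", "arguments": {
  "moves": [
    {"x": 0,"y": 0,"z": 0,"turn": 10},
    {"x": 0,"y": 0,"z": 0,"turn": 10},
    {"x": 0,"y": 0,"z": 0,"turn": 10},
    {"x": 0,"y": 0,"z": 0,"turn": 10},
    {"x": 0,"y": 0,"z": 0,"turn": 10},
    {"x": 0,"y": 0,"z": 0,"turn": 10},
    {"x": 0,"y": 0,"z": 0,"turn": 10},
    {"x": 0,"y": 0,"z": 0,"turn": 10},
    {"x": 0,"y": 0,"z": 0,"turn": 10},
    {"x": 0,"y": 0,"z": 0,"turn": 10}
  ]
}}

```text
time: 7.72
position: [0.5564, -0.0403, 0.2159]
ee_rot: [-0.01, 0.956, 0.294, -0.007]
force: [0.8, 0.4, 0.0]
opening: 0.434
```

Request:
{"name": "jog_arm", "arguments": {
  "moves": [
    {"x": 0,"y": 0,"z": 0,"turn": 10},
    {"x": 0,"y": 0,"z": 0,"turn": 10},
    {"x": 0,"y": 0,"z": 0,"turn": 8},
    {"x": 0,"y": 0,"z": 0,"turn": 4},
    {"x": 0,"y": 0,"z": 0,"turn": 0},
    {"x": 0,"y": 0,"z": 0,"turn": 0}
  ]
}}

```text
time: 8.48
position: [0.5544, -0.0364, 0.2098]
ee_rot: [-0.008, 1.0, 0.012, -0.013]
force: [0.4, -0.0, 0.0]
opening: 0.432
```

```bash
python3 - <<'E'
from h import *
go(.59,-.05,.26,5); print(arm.state()["opening"])
c=cap("wrist","w2")
np.savez("pics/w2.npz",**{k:v for k,v in c.items() if k!="n"})
E
```

```text
tilt mrad [-27.  16.] pos [ 0.5544 -0.0364  0.2098] yaw 1.4 shift [ 3.39  1.35 -5.14] turn -3.6 j6 1.43 t 8.5
0.43189290762408
```

View pics/w2.png

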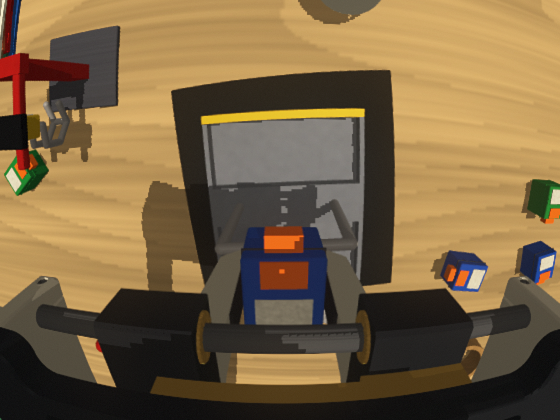

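Wrist view: tray with yellow front edge (203,120)–(363,112), handle uprights at (228,228) and (345,225), held box A at (285,270), boxes B (462,270) and C (540,262), green one at (545,200).

```bash
cat >> h.py <<'E'
def tray(c,z=.028):
    b,m,l=blobs(c,"yellow",60); h=cv2.cvtColor(c["img"],cv2.COLOR_RGB2HSV)
    i=max((q for q in b),key=lambda q:q[1][4]); lab=l[int(i[0][1]),int(i[0][0])]
    ys,xs=np.nonzero(l==lab); P=onz(c,np.c_[xs,ys],z)[:,:2]
    (cx,cy),(w,hh),a=cv2.minAreaRect((P*1000).astype(np.float32))
    d=np.linalg.svd(P-P.mean(0),full_matrices=False)[2][0]; d=d*np.sign(d[1]); yaw=np.degrees(np.arctan2(-d[0],d[1]))
    f=np.array([cx,cy])/1000; return f,yaw,(w,hh),f-.0965*np.array([np.cos(np.radians(yaw)),np.sin(np.radians(yaw))])
E
python3 - <<'E'
from h import *
c=cap("wrist"); f,yaw,wh,o=tray(c); print("wrist",f,yaw,wh,o)
s=cap("scene"); print("scene",tray(s)); d=cap("side"); 
# uprights/bar in scene: axis of bar
print("bar proj scene/side/wrist",[proj(k,[*o,.134]).round(1) for k in (s,d,c)])
# floor corner checks
for p in [(213,124),(357,119),(357,180),(216,188)]: print(p,onz(c,p,.028)[0][:2].round(4),onz(c,p,.009)[0][:2].round(4))
crop=cv2.resize(s["img"][190:280,205:305],None,fx=5,fy=5,interpolation=cv2.INTER_CUBIC); cv2.imwrite("pics/tr.png",crop[:,:,::-1])
for x,y in((.45,-.28),(.46,-.43)):
  for k in (s,d): 
    b=box(k,x,y); print(x,k["n"],b[0].round(4),b[1].round(1),b[2].round(1),b[5],b[6])
E
```

```text
wrist [ 0.63233917 -0.03145413] 4.091508302339274 (9.415718078613281, 170.9528350830078) [ 0.53608512 -0.03833937]
scene (array([ 0.64471564, -0.02798869]), np.float64(3.6759796365517365), (32.255062103271484, 172.0409698486328), array([ 0.54841418, -0.03417568]))
bar proj scene/side/wrist [array([259.7, 206.1]), array([296.1, 214. ]), array([285.5, 244.6])]
(213, 124) [0.6219 0.0405] [0.6207 0.0449]
(357, 119) [ 0.6308 -0.1095] [ 0.6301 -0.1136]
(357, 180) [ 0.5653 -0.114 ] [ 0.5609 -0.1183]
(216, 188) [0.5522 0.0388] [0.5471 0.0431]
0.45 scene [ 0.4527 -0.27  ] 62.8 49.0 [ 0.46595485 -0.24430541] [ 0.4435088 -0.2879143]
0.45 side [ 0.4486 -0.2765] 85.4 26.2 [ 0.44981582 -0.26107993] [ 0.4476985  -0.28715541]
0.46 scene [ 0.4561 -0.4213] -165.9 25.1 [ 0.44175561 -0.42492479] [ 0.46610737 -0.41881689]
0.46 side [ 0.4485 -0.4245] -162.6 48.2 [ 0.42141659 -0.43303104] [ 0.46739734 -0.41864952]
```

View pics/tr.png

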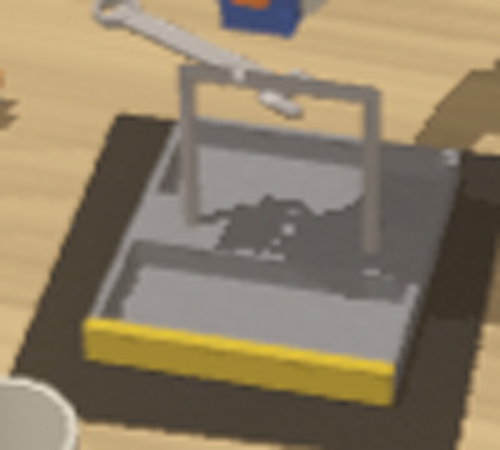

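Scene crop: handle bar from (187,70) to (373,93) in the crop, i.e. middle at full pixel (261,206), within 1.3 px of where the wrist-measured tray pose predicts it. Tray origin ≈ (0.536,−0.038), yaw ≈ 4°.

Request:
{"name": "jog_arm", "arguments": {
  "moves": [
    {"x": 1.2,"y": -1,"z": 0,"turn": -1},
    {"x": 1.6,"y": -1.6,"z": 0,"turn": -1.7},
    {"x": 0.7,"y": -1,"z": 2,"turn": 0},
    {"x": 0,"y": 0,"z": 3,"turn": 0},
    {"x": 0,"y": 0,"z": 4,"turn": 0},
    {"x": 0,"y": 0,"z": 3,"turn": 0},
    {"x": 0,"y": 0,"z": 1.5,"turn": 0},
    {"x": 0,"y": 0,"z": 0,"turn": 0},
    {"x": 0,"y": 0,"z": 0,"turn": 0}
  ]
}}

```text
time: 9.8
position: [0.5872, 0.01, 0.0651]
ee_rot: [-0.009, 0.999, 0.039, -0.014]
force: [0.6, 0.2, -0.5]
opening: 0.43
```

```bash
python3 - <<'E'
from h import *
go(.5856,-.0015,.026,4.1); 
c=cap("wrist","w3"); print(tray(c))
E
```

```text
tilt mrad [-30.  16.] pos [0.5872 0.01   0.0651] yaw 4.4 shift [-0.14  1.2   3.9 ] turn 0.3 j6 1.46 t 9.8
(array([ 0.63419452, -0.03153557]), np.float64(3.9404303059016432), (13.094219207763672, 171.84188842773438), array([ 0.53792264, -0.03816698]))
```

View pics/w3.png

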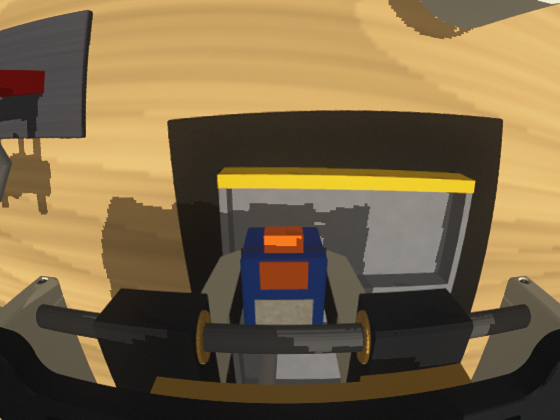

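The tray measurement repeats (origin ≈ (0.537,−0.038)); box A hangs above the left front of the tray, needing 1.2 cm to the right, then down.

Request:
{"name": "jog_arm", "arguments": {
  "moves": [
    {"x": 0,"y": 0.6,"z": 0,"turn": 0},
    {"x": 0,"y": 0.6,"z": 1,"turn": 0},
    {"x": 0,"y": 0,"z": 1.5,"turn": 0},
    {"x": 0,"y": 0,"z": 1,"turn": 0},
    {"x": 0,"y": 0,"z": 0,"turn": 0},
    {"x": 0,"y": 0,"z": 0,"turn": 0}
  ]
}}

```text
time: 10.6
position: [0.5878, -0.0026, 0.0288]
ee_rot: [-0.009, 0.999, 0.038, -0.013]
force: [0.3, 0.6, -0.4]
opening: 0.43
```

```bash
python3 - <<'E'
from h import *
go(.5866,-.0015,.026,4.1)
E
```

```text
tilt mrad [-27.  16.] pos [ 0.5878 -0.0026  0.0288] yaw 4.4 shift [-0.1  -0.12  0.28] turn 0.3 j6 1.43 t 10.6
```

Request:
{"name": "jog_arm", "arguments": {
  "moves": [
    {"x": 0,"y": 0,"z": 0.15,"turn": 0},
    {"x": 0,"y": 0,"z": 0.15,"turn": 0},
    {"x": 0,"y": 0,"z": 0,"turn": 0}
  ]
}}

```text
time: 10.98
position: [0.5881, -0.0024, 0.0264]
ee_rot: [-0.009, 0.999, 0.038, -0.013]
force: [0.1, 0.1, -1.2]
opening: 0.434
```

Request:
{"name": "jog_arm", "arguments": {
  "moves": [
    {"x": 0,"y": 0,"z": 0,"turn": 0},
    {"x": 0,"y": 0,"z": 0,"turn": 0},
    {"x": 0,"y": 0,"z": 0,"turn": 0},
    {"x": 0,"y": 0,"z": -0.5,"turn": 0},
    {"x": 0,"y": 0,"z": -2,"turn": 0},
    {"x": 0,"y": 0,"z": -4,"turn": 0},
    {"x": 0,"y": 0,"z": -5,"turn": 0},
    {"x": 0,"y": 0,"z": -3,"turn": 0},
    {"x": 0,"y": 0,"z": -1.5,"turn": 0},
    {"x": 0,"y": 0,"z": 0,"turn": 0}
  ],
  "gripper": 0.45
}}

```text
time: 12.22
position: [0.5925, -0.0052, 0.1985]
ee_rot: [-0.008, 0.999, 0.038, -0.011]
force: [-1.0, 0.9, -0.5]
opening: 0.55
```

```bash
python3 - <<'E'
from h import *
go(.45,-.28,.24,85)
c=cap("wrist"); print(tray(c)); print("A",box(c,.585,-.002,.051))
for x,y in((.45,-.28),(.455,-.42)): print(box(c,x,y))
E
```

```text
tilt mrad [-22.  16.] pos [ 0.5925 -0.0052  0.1985] yaw 4.4 shift [-16.4   26.23  -4.28] turn -80.6 j6 1.43 t 12.2
(array([ 0.63263196, -0.03156821]), np.float64(4.103464813691715), (9.767702102661133, 171.44728088378906), array([ 0.53637934, -0.03847354]))
A (array([ 0.60683278, -0.00803553]), np.float64(134.12797103631195), np.float64(14.198916445951593), np.float64(283.8888888888889), np.float64(2010.2222222222222), array([ 0.60099993, -0.00202237]), array([ 0.61088612, -0.01221416]))Traceback (most recent call last):
  File "<stdin>", line 4, in <module>
  File "h.py", line 55, in box
    p,ap=big(cv2.inRange(h,(3,150,120),(17,255,255))); w,aw=big(cv2.inRange(h,(0,0,90),(40,75,255)))
         ~~~^^^^^^^^^^^^^^^^^^^^^^^^^^^^^^^^^^^^^^^^^
  File "h.py", line 54, in big
    i=1+np.argmax(st[1:,4]); return ce[i],st[i,4]
        ~~~~~~~~~^^^^^^^^^^
    return _wrapfunc(a, 'argmax', axis=axis, out=out, **kwds)
    return bound(*args, **kwds)
ValueError: attempt to get argmax of an empty sequence
```

Request:
{"name": "jog_arm", "arguments": {
  "moves": [
    {"x": -1,"y": 1.6,"z": -0.5,"turn": 0},
    {"x": -1.8,"y": 2.9,"z": -1,"turn": 0},
    {"x": -2.5,"y": 3.9,"z": -0.5,"turn": 0},
    {"x": -2.9,"y": 4.75,"z": 0,"turn": 0},
    {"x": -2.9,"y": 4.75,"z": 0,"turn": 0},
    {"x": -2.5,"y": 3.9,"z": 0,"turn": 0},
    {"x": -1.8,"y": 2.9,"z": 0,"turn": 0},
    {"x": -1,"y": 1.6,"z": 0,"turn": 0},
    {"x": 0,"y": 0,"z": 0,"turn": -4},
    {"x": 0,"y": 0,"z": 0,"turn": -8}
  ]
}}

```text
time: 13.52
position: [0.4345, -0.2936, 0.2068]
ee_rot: [-0.013, 0.989, 0.144, -0.018]
force: [0.0, 1.1, -0.2]
opening: 0.548
```

Request:
{"name": "jog_arm", "arguments": {
  "moves": [
    {"x": 0,"y": 0,"z": 0,"turn": -10},
    {"x": 0,"y": 0,"z": 0,"turn": -10},
    {"x": 0,"y": 0,"z": 0,"turn": -10},
    {"x": 0,"y": 0,"z": 0,"turn": -10},
    {"x": 0,"y": 0,"z": 0,"turn": -10},
    {"x": 0,"y": 0,"z": 0,"turn": -10},
    {"x": 0,"y": 0,"z": 0,"turn": -6},
    {"x": 0,"y": 0,"z": 0,"turn": -3},
    {"x": 0,"y": 0,"z": 0,"turn": 0},
    {"x": 0,"y": 0,"z": 0,"turn": 0}
  ],
  "gripper": 0
}}

```text
time: 14.78
position: [0.424, -0.2965, 0.1971]
ee_rot: [-0.029, 0.721, 0.692, -0.009]
force: [-0.4, -0.2, -0.2]
opening: 1.001
```

```bash
python3 - <<'E'
from h import *
c=cap("wrist","w4"); 
b=box(c,.45,-.28); print(b); P=b[0]
u=np.radians(b[1]); go(P[0]+.003*np.cos(u),P[1]+.003*np.sin(u),.016,b[1])
try: print(box(c,.455,-.42))
except Exception as e: print(e)
E
```

```text
(array([ 0.44376286, -0.27706194]), np.float64(100.18097047779993), np.float64(31.135079058017286), np.float64(7.0), np.float64(477.3333333333333), array([ 0.44051587, -0.25898148]), array([ 0.44601924, -0.28962632]))
tilt mrad [-53.  30.] pos [ 0.424  -0.2965  0.1972] yaw 87.6 shift [ 1.81  2.81 18.05] turn -12.6 j6 -0.61 t 14.8
(array([ 0.45359817, -0.4225698 ]), np.float64(-169.4390337789501), np.float64(28.23196610412085), np.float64(480.55555555555554), np.float64(546.5555555555555), array([ 0.43722347, -0.4256227 ]), array([ 0.4649772, -0.4204483]))
```

View pics/w4.png

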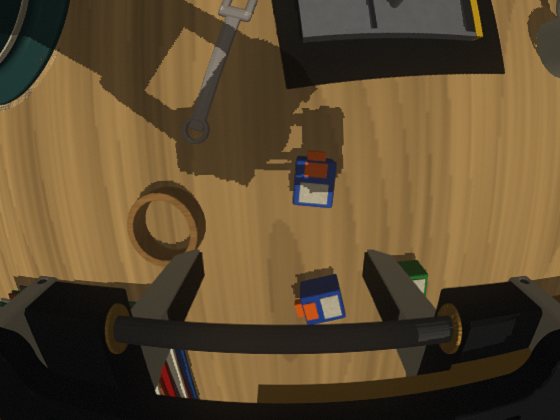

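Wrist view: box B at (315,180) with tab at (317,157), partly in the gripper's shadow; box C at (320,300); tape ring at (165,222). The tool's tilt has grown to 61 mrad inward along the arm's radial direction; an abrupt descent earlier tilted it the other way, so I'll use that to undo it.

Request:
{"name": "jog_arm", "arguments": {
  "moves": [
    {"x": 1,"y": 1.2,"z": 0,"turn": 0},
    {"x": 0,"y": 0,"z": 0,"turn": 0},
    {"x": 0,"y": 0,"z": 5,"turn": 0},
    {"x": 0,"y": 0,"z": 0,"turn": 0},
    {"x": 0,"y": 0,"z": 0,"turn": 0}
  ]
}}

```text
time: 15.45
position: [0.4357, -0.2847, 0.1483]
ee_rot: [-0.028, 0.721, 0.692, -0.009]
force: [-0.0, -0.1, -0.1]
opening: 1.004
```

```bash
python3 - <<'E'
from h import *
c=cap("wrist"); go(.449,-.275,.1,86)
b=box(c,.45,-.28,half=.035); print(b)
E
```

```text
tilt mrad [-52.  29.] pos [ 0.4356 -0.2847  0.1479] yaw 87.6 shift [0.89 1.55 4.74] turn 1.6 j6 -0.58 t 15.5
(array([ 0.44803442, -0.27325688]), np.float64(83.86312486582072), np.float64(37.82459864385357), np.float64(151.66666666666666), np.float64(548.1111111111111), array([ 0.45042015, -0.25106825]), array([ 0.44637655, -0.28867609]))
```

Request:
{"name": "jog_arm", "arguments": {
  "moves": [
    {"x": 0,"y": 0,"z": -5,"turn": 0},
    {"x": 0,"y": 0,"z": 0,"turn": 0},
    {"x": 0,"y": 0,"z": -5,"turn": 0},
    {"x": 0,"y": 0,"z": 0,"turn": 0},
    {"x": 0,"y": 0,"z": 0,"turn": 0},
    {"x": 0,"y": 0,"z": 5,"turn": 0},
    {"x": 0,"y": 0,"z": 5,"turn": 0},
    {"x": 0,"y": 0,"z": 4,"turn": 0},
    {"x": 0,"y": 0,"z": 0,"turn": 0},
    {"x": 0,"y": 0,"z": 0,"turn": 0}
  ]
}}

```text
time: 16.75
position: [0.4344, -0.2844, 0.1127]
ee_rot: [-0.025, 0.722, 0.692, -0.008]
force: [-0.7, -0.3, 0.7]
opening: 1.0
```

```bash
python3 - <<'E'
from h import *
c=cap("wrist"); go(.449,-.275,.1,86)
b=box(c,.45,-.28,half=.035); print(b)
E
```

```text
tilt mrad [-47.  25.] pos [ 0.4344 -0.2844  0.1126] yaw 87.5 shift [0.97 1.48 1.22] turn 1.5 j6 -0.58 t 16.8
(array([ 0.44809344, -0.27825304]), np.float64(80.8314715706719), np.float64(26.486654855953375), np.float64(152.66666666666666), np.float64(535.6666666666666), array([ 0.45058345, -0.26282557]), array([ 0.4463631 , -0.28897383]))
```

Request:
{"name": "jog_arm", "arguments": {
  "moves": [
    {"x": 0,"y": 0,"z": -5,"turn": 0},
    {"x": 0,"y": 0,"z": -5,"turn": 0},
    {"x": 0,"y": 0,"z": -5,"turn": 0},
    {"x": 0,"y": 0,"z": 0,"turn": 0},
    {"x": 0,"y": 0,"z": 0,"turn": 0}
  ]
}}

```text
time: 17.42
position: [0.4423, -0.2887, 0.2747]
ee_rot: [-0.021, 0.722, 0.692, -0.007]
force: [0.0, 0.9, -0.2]
opening: 0.997
```

Request:
{"name": "jog_arm", "arguments": {
  "moves": [
    {"x": -2.8,"y": 4,"z": 0,"turn": 0},
    {"x": -2.8,"y": 4,"z": 0,"turn": 0},
    {"x": -2.8,"y": 4,"z": 0,"turn": 0},
    {"x": 0,"y": 0,"z": 0,"turn": 0},
    {"x": 0,"y": 0,"z": 0,"turn": 0}
  ]
}}

```text
time: 18.05
position: [0.5608, -0.3794, 0.2654]
ee_rot: [-0.022, 0.722, 0.692, -0.008]
force: [0.8, 0.2, 0.1]
opening: 1.001
```

Request:
{"name": "jog_arm", "arguments": {
  "moves": [
    {"x": 2.8,"y": -4,"z": 0,"turn": 0},
    {"x": 2.8,"y": -4,"z": 0,"turn": 0},
    {"x": 2.8,"y": -4,"z": 0,"turn": 0},
    {"x": 0,"y": 0,"z": 0,"turn": 0},
    {"x": 0,"y": 0,"z": 0,"turn": 0}
  ]
}}

```text
time: 18.68
position: [0.438, -0.2854, 0.2722]
ee_rot: [-0.022, 0.722, 0.692, -0.008]
force: [-0.6, -0.6, -0.3]
opening: 1.0
```

Request:
{"name": "jog_arm", "arguments": {
  "moves": [
    {"x": 0,"y": 0,"z": 2,"turn": 10},
    {"x": 0,"y": 0,"z": 0,"turn": 10},
    {"x": 0,"y": 0,"z": 0,"turn": 10},
    {"x": 0,"y": 0,"z": 0,"turn": 0},
    {"x": 0,"y": 0,"z": 0,"turn": -10},
    {"x": 0,"y": 0,"z": 0,"turn": -10},
    {"x": 0,"y": 0,"z": 0,"turn": -10},
    {"x": 0,"y": 0,"z": 0,"turn": 0}
  ]
}}

```text
time: 19.68
position: [0.4396, -0.2869, 0.2501]
ee_rot: [-0.023, 0.715, 0.699, -0.007]
force: [-0.6, 0.9, -0.2]
opening: 1.0
```

Request:
{"name": "jog_arm", "arguments": {
  "moves": [
    {"x": 0,"y": 0,"z": 5,"turn": 0},
    {"x": 0,"y": 0,"z": 5,"turn": 0},
    {"x": 0,"y": 0,"z": 5,"turn": 0},
    {"x": 0,"y": 0,"z": 0,"turn": 0},
    {"x": 0,"y": 0,"z": 0,"turn": 0},
    {"x": 0,"y": 0,"z": -5,"turn": 0},
    {"x": 0,"y": 0,"z": -5,"turn": 0},
    {"x": 0,"y": 0,"z": -5,"turn": 0},
    {"x": 0,"y": 0,"z": 0,"turn": 0},
    {"x": 0,"y": 0,"z": 0,"turn": 0}
  ]
}}

```text
time: 20.92
position: [0.442, -0.2887, 0.2652]
ee_rot: [-0.015, 0.719, 0.694, -0.006]
force: [-0.1, 0.4, -0.6]
opening: 1.0
```

Request:
{"name": "jog_arm", "arguments": {
  "moves": [
    {"x": 0,"y": 0,"z": 6,"turn": 0},
    {"x": 0,"y": 0,"z": 6,"turn": 0},
    {"x": 0,"y": 0,"z": 3,"turn": 0},
    {"x": 0,"y": 0,"z": 0,"turn": 0},
    {"x": 0,"y": 0,"z": 0,"turn": 0},
    {"x": 0,"y": 0,"z": -6,"turn": 0},
    {"x": 0,"y": 0,"z": -6,"turn": 0},
    {"x": 0,"y": 0,"z": -3,"turn": 0},
    {"x": 0,"y": 0,"z": 0,"turn": 0},
    {"x": 0,"y": 0,"z": 0,"turn": 0}
  ]
}}

```text
time: 22.18
position: [0.4422, -0.2887, 0.2745]
ee_rot: [-0.011, 0.72, 0.694, -0.005]
force: [0.1, 0.3, -0.9]
opening: 0.995
```

Request:
{"name": "jog_arm", "arguments": {
  "moves": [
    {"x": 0,"y": 0,"z": 2,"turn": 0},
    {"x": 0,"y": 0,"z": 5,"turn": 0},
    {"x": 0,"y": 0,"z": 6,"turn": 0},
    {"x": 0,"y": 0,"z": 0,"turn": 0},
    {"x": 0,"y": 0,"z": 0,"turn": 0}
  ]
}}

```text
time: 22.8
position: [0.4371, -0.2862, 0.1356]
ee_rot: [-0.013, 0.72, 0.694, -0.006]
force: [-0.5, -0.0, 0.1]
opening: 1.002
```

```bash
python3 - <<'E'
from h import *
c=cap("wrist"); go(.449,-.275,.1,86)
b=box(c,.45,-.28,half=.035); print(b)
E
```

```text
tilt mrad [-27.  11.] pos [ 0.437  -0.2862  0.1353] yaw 87.9 shift [1.13 1.25 3.51] turn 1.9 j6 -0.59 t 22.9
(array([ 0.4480032 , -0.27341997]), np.float64(83.909688601277), np.float64(38.21441020720011), np.float64(154.22222222222223), np.float64(533.5555555555555), array([ 0.45039529, -0.25100072]), array([ 0.4463409 , -0.28899944]))
```

Request:
{"name": "jog_arm", "arguments": {
  "moves": [
    {"x": 0.92,"y": 1.33,"z": 0,"turn": 3.9},
    {"x": 0,"y": 0,"z": 0,"turn": 0},
    {"x": 0,"y": 0,"z": 3,"turn": 0},
    {"x": 0,"y": 0,"z": 4,"turn": 0},
    {"x": 0,"y": 0,"z": 2,"turn": 0},
    {"x": 0,"y": 0,"z": 0,"turn": 0},
    {"x": 0,"y": 0,"z": 0,"turn": 0}
  ]
}}

```text
time: 23.72
position: [0.452, -0.2805, 0.0542]
ee_rot: [-0.006, 0.741, 0.671, -0.005]
force: [-0.2, -0.7, 0.3]
opening: 1.002
```

```bash
python3 - <<'E'
from h import *
go(.4476,-.2765,.016,84)
E
```

```text
tilt mrad [-16.   3.] pos [ 0.452  -0.2805  0.0542] yaw 84.3 shift [ 0.35 -0.41  3.83] turn 0.3 j6 -0.5 t 23.7
```

Request:
{"name": "jog_arm", "arguments": {
  "moves": [
    {"x": 0.35,"y": -0.41,"z": 0,"turn": 0},
    {"x": 0,"y": 0,"z": 0,"turn": 0},
    {"x": 0,"y": 0,"z": 1.5,"turn": 0},
    {"x": 0,"y": 0,"z": 0,"turn": 0},
    {"x": 0,"y": 0,"z": 1.5,"turn": 0},
    {"x": 0,"y": 0,"z": 0,"turn": 0},
    {"x": 0,"y": 0,"z": 0.8,"turn": 0},
    {"x": 0,"y": 0,"z": 0,"turn": 0}
  ]
}}

```text
time: 24.72
position: [0.448, -0.2767, 0.0155]
ee_rot: [-0.005, 0.741, 0.671, -0.005]
force: [-0.1, -0.0, 0.2]
opening: 1.001
```

Request:
{"name": "jog_arm", "arguments": {
  "moves": [
    {"x": 0,"y": 0,"z": 0,"turn": 0},
    {"x": 0,"y": 0,"z": 0,"turn": 0},
    {"x": 0,"y": 0,"z": 0,"turn": 0},
    {"x": 0,"y": 0,"z": 0,"turn": 0},
    {"x": 0,"y": 0,"z": 0,"turn": 0}
  ],
  "gripper": 1
}}

```text
time: 25.35
position: [0.4484, -0.277, 0.0163]
ee_rot: [-0.005, 0.741, 0.671, -0.005]
force: [-0.5, 0.2, 0.2]
opening: 0.513
```

Request:
{"name": "jog_arm", "arguments": {
  "moves": [
    {"x": 0,"y": 0,"z": -3,"turn": 0},
    {"x": 0,"y": 0,"z": -5,"turn": 0},
    {"x": 0,"y": 0,"z": -5,"turn": 0},
    {"x": 0,"y": 0,"z": -5,"turn": 0},
    {"x": 0,"y": 0,"z": -4,"turn": 0},
    {"x": 0,"y": 0,"z": 0,"turn": 0},
    {"x": 0,"y": 0,"z": 0,"turn": 0}
  ]
}}

```text
time: 26.22
position: [0.4504, -0.2764, 0.2412]
ee_rot: [-0.006, 0.741, 0.671, -0.005]
force: [0.4, 0.2, -1.1]
opening: 0.429
```

```bash
python3 - <<'E'
from h import *
import math
def T(x,y,o=(.5368,-.0382),a=math.radians(4)): return o[0]+x*math.cos(a)-y*math.sin(a), o[1]+x*math.sin(a)+y*math.cos(a)
print(T(.052,-.033)); go(*T(.052,-.033),.24,4)
E
```

```text
(0.5909752942470671, -0.0674922770238797)
tilt mrad [-16.   3.] pos [ 0.4504 -0.2764  0.2412] yaw 84.3 shift [22.19 11.92 -0.05] turn 80.3 j6 -0.5 t 26.2
```

```bash
python3 - <<'E'
from h import *
c=cap("wrist","w5")
for n,im in(("A",cv2.imread("pics/w3.png")[:,:,::-1].copy()),("B",c["img"])):
    print(n,[b for b in blobs({"img":im},"orange",100)[0] if 200<b[0][0]<370 and b[0][1]>150])
    hs=cv2.cvtColor(im,cv2.COLOR_RGB2HSV); m=cv2.inRange(hs,(0,0,90),(40,75,255)); m[:290]=0; m[330:]=0; m[:,:240]=0; m[:,330:]=0
    k=cv2.connectedComponentsWithStats(m); print([ (k[3][i].round(),k[2][i]) for i in range(1,k[0]) if k[2][i][4]>150])
s=cap("side"); b=tri
sc=cap("scene")
print(box(sc,.455,-.42)[:3],box(s,.455,-.42)[0])
A=cv2.imread("pics/w3.png")[200:340,180:390]; B=c["img"][200:340,180:390,::-1]
cv2.imwrite("pics/ab.png",cv2.resize(np.hstack([A,B]),None,fx=1.8,fy=1.8))
E
```

```text
A [([282.8, 242.3], [264, 235, 39, 17, 551])]
[(array([283., 312.]), array([ 255,  300,   58,   25, 1422], dtype=int32))]
B [([365.7, 279.8], [361, 272, 11, 16, 147])]
[(array([283., 300.]), array([ 258,  290,   51,   21, 1052], dtype=int32))]
(array([ 0.45608975, -0.42127532]), np.float64(-165.8607938460105), np.float64(25.117709862713834)) [ 0.44778564 -0.424719  ]
```

View pics/ab.png

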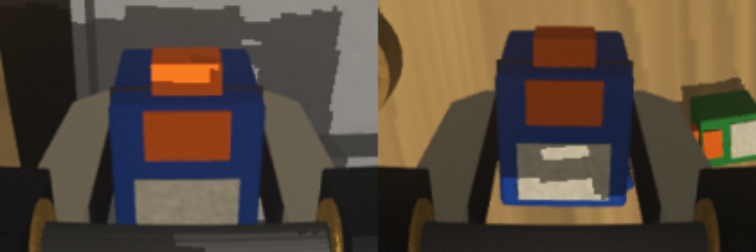

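B (right) sits clearly lower in the hand than A (left): the fingers closed late, during the lift. Measuring how much.

```bash
python3 - <<'E'
from h import *
c=cap("wrist"); H=c["hand_eye"]; c["Rw"]=H[:3,:3]; c["o"]=H[:3,3]
def lid(pl,pr,w):  # known width gives range
    a,b=rays(c,[pl,pr]); a/=np.linalg.norm(a); b/=np.linalg.norm(b)
    r=w/np.linalg.norm(a-b); return (c["o"]+r*(a+b)/2).round(4)
f=lambda u,v,o=0:(180+(u-o)/1.8,200+v/1.8)
print("A front lid edge",lid(f(112,93),f(263,93),.038),"B",lid(f(500,63,378),f(632,63,378),.038))
print("B rear edge",lid(f(500,205,378),f(628,205,378),.038))
print("A tab",lid(f(152,50),f(222,50),.018),"B tab",lid(f(533,30,378),f(596,30,378),.018))
E
```

```text
A front lid edge [ 0.0222  0.0011 -0.0246] B [ 0.0215  0.0013 -0.002 ]
B rear edge [-0.0191  0.0007 -0.015 ]
A tab [ 0.0311  0.001  -0.0171] B tab [0.0307 0.0009 0.0004]
```

B is about 2 cm low and pitched in the grip, so I'll set it back down on the bench and grasp it again properly.

Request:
{"name": "jog_arm", "arguments": {
  "moves": [
    {"x": 0,"y": 0,"z": 3,"turn": 0},
    {"x": 0,"y": 0,"z": 5,"turn": 0},
    {"x": 0,"y": 0,"z": 5,"turn": 0},
    {"x": 0,"y": 0,"z": 3,"turn": 0},
    {"x": 0,"y": 0,"z": 1.5,"turn": 0},
    {"x": 0,"y": 0,"z": 0,"turn": 0},
    {"x": 0,"y": 0,"z": 0,"turn": 0}
  ]
}}

```text
time: 27.3
position: [0.4464, -0.2753, 0.059]
ee_rot: [-0.008, 0.741, 0.671, -0.005]
force: [-0.3, 0.5, -0.5]
opening: 0.429
```

Request:
{"name": "jog_arm", "arguments": {
  "moves": [
    {"x": 0,"y": 0,"z": 0.5,"turn": 0},
    {"x": 0,"y": 0,"z": 0,"turn": 0},
    {"x": 0,"y": 0,"z": 0.5,"turn": 0},
    {"x": 0,"y": 0,"z": 0,"turn": 0}
  ]
}}

```text
time: 27.8
position: [0.4473, -0.2759, 0.0508]
ee_rot: [-0.006, 0.741, 0.671, -0.005]
force: [0.7, 0.0, -1.1]
opening: 0.423
```

Request:
{"name": "jog_arm", "arguments": {
  "moves": [
    {"x": 0,"y": 0,"z": 0.4,"turn": 0},
    {"x": 0,"y": 0,"z": 0,"turn": 0},
    {"x": 0,"y": 0,"z": 0.4,"turn": 0},
    {"x": 0,"y": 0,"z": 0,"turn": 0},
    {"x": 0,"y": 0,"z": 0.4,"turn": 0},
    {"x": 0,"y": 0,"z": 0,"turn": 0}
  ]
}}

```text
time: 28.55
position: [0.447, -0.2758, 0.0379]
ee_rot: [-0.006, 0.741, 0.671, -0.005]
force: [-0.4, -0.5, -0.9]
opening: 0.428
```

Request:
{"name": "jog_arm", "arguments": {
  "moves": [
    {"x": 0,"y": 0,"z": 0,"turn": 0},
    {"x": 0,"y": 0,"z": 0,"turn": 0},
    {"x": 0,"y": 0,"z": 0,"turn": 0},
    {"x": 0,"y": 0,"z": 0,"turn": 0}
  ],
  "gripper": 0.3
}}

```text
time: 29.05
position: [0.4473, -0.276, 0.0384]
ee_rot: [-0.006, 0.741, 0.671, -0.005]
force: [-0.6, -1.0, 0.4]
opening: 0.695
```

```bash
python3 - <<'E'
from h import *
c=cap("wrist","w6"); print(box(c,.447,-.28,half=.035))
for k in("side","scene"):print(box(cap(k),.447,-.28,half=.035))
go(.4476,-.2765,.016,84)
E
```

```text
(array([ 0.44700687, -0.27887054]), np.float64(83.43277807324357), np.float64(23.41731367754591), np.float64(276.6666666666667), np.float64(557.0), array([ 0.44858701, -0.26514498]), array([ 0.4459088 , -0.28840864]))
(array([ 0.43870335, -0.2601618 ]), np.float64(-13.393956387621463), np.float64(22.61556251772901), np.float64(220.88888888888889), np.float64(878.3333333333334), array([ 0.4516836 , -0.26325268]), array([ 0.42968318, -0.25801389]))
(array([ 0.44916321, -0.28234236]), np.float64(90.62495302572887), np.float64(31.755469126036115), np.float64(168.77777777777777), np.float64(1849.0), array([ 0.44895885, -0.26360775]), array([ 0.44930522, -0.29536133]))
tilt mrad [-15.   2.] pos [ 0.4473 -0.276   0.0383] yaw 84.3 shift [-0.05  0.07  2.23] turn 0.3 j6 -0.5 t 29.2
```

View pics/w6.png

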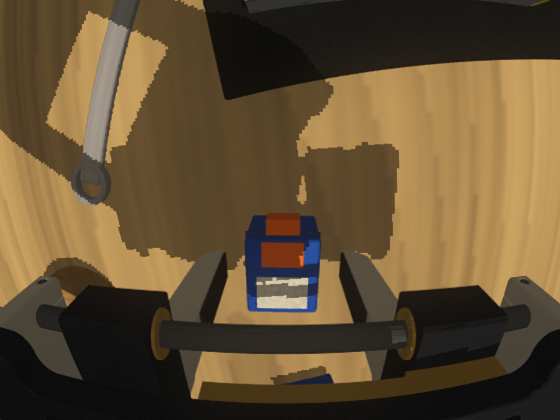

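B now stands flat at (283,265) in the image, between the open fingers: centre (0.447,−0.279), yaw 83.5°.

Request:
{"name": "jog_arm", "arguments": {
  "moves": [
    {"x": 0,"y": 0,"z": 1.2,"turn": 0.5},
    {"x": 0,"y": 0,"z": 0,"turn": 0},
    {"x": 0,"y": 0,"z": 1,"turn": 0},
    {"x": 0,"y": 0,"z": 0,"turn": 0}
  ]
}}

```text
time: 29.7
position: [0.4466, -0.2757, 0.0141]
ee_rot: [-0.006, 0.744, 0.668, -0.005]
force: [0.4, -0.5, 0.1]
opening: 0.7
```

Request:
{"name": "jog_arm", "arguments": {
  "moves": [
    {"x": 0,"y": 0,"z": 0,"turn": 0},
    {"x": 0,"y": 0,"z": 0,"turn": 0},
    {"x": 0,"y": 0,"z": 0,"turn": 0},
    {"x": 0,"y": 0,"z": 0,"turn": 0},
    {"x": 0,"y": 0,"z": 0,"turn": 0},
    {"x": 0,"y": 0,"z": 0,"turn": 0},
    {"x": 0,"y": 0,"z": 0,"turn": 0},
    {"x": 0,"y": 0,"z": 0,"turn": 0}
  ],
  "gripper": 1,
  "force": 20
}}

```text
time: 30.7
position: [0.4468, -0.2758, 0.0145]
ee_rot: [-0.006, 0.744, 0.668, -0.005]
force: [-0.3, -0.2, -0.7]
opening: 0.428
```

Request:
{"name": "jog_arm", "arguments": {
  "moves": [
    {"x": 0,"y": 0,"z": -5,"turn": 0},
    {"x": 0,"y": 0,"z": -5,"turn": 0},
    {"x": 0,"y": 0,"z": -5,"turn": 0},
    {"x": 0,"y": 0,"z": -5,"turn": 0},
    {"x": 0,"y": 0,"z": 0,"turn": 0},
    {"x": 0,"y": 0,"z": 0,"turn": 0}
  ]
}}

```text
time: 31.45
position: [0.4491, -0.2758, 0.2191]
ee_rot: [-0.007, 0.744, 0.668, -0.005]
force: [-0.1, 1.0, -2.2]
opening: 0.433
```

Request:
{"name": "jog_arm", "arguments": {
  "moves": [
    {"x": 1.8,"y": 0.97,"z": 0,"turn": 0},
    {"x": 3.1,"y": 1.7,"z": 0,"turn": 0},
    {"x": 4,"y": 2.2,"z": 0,"turn": 0},
    {"x": 4.4,"y": 2.4,"z": 0,"turn": 0},
    {"x": 4,"y": 2.2,"z": 0,"turn": 0},
    {"x": 3.1,"y": 1.7,"z": 0,"turn": 0},
    {"x": 1.8,"y": 0.97,"z": 0,"turn": 0},
    {"x": 0,"y": 0,"z": 0,"turn": 0},
    {"x": 0,"y": 0,"z": 0,"turn": 10},
    {"x": 0,"y": 0,"z": 0,"turn": 0}
  ]
}}

```text
time: 32.7
position: [0.5937, -0.0631, 0.2023]
ee_rot: [-0.014, 0.801, 0.598, -0.012]
force: [-0.5, -0.2, -0.6]
opening: 0.432
```

Request:
{"name": "jog_arm", "arguments": {
  "moves": [
    {"x": 0,"y": 0,"z": 0,"turn": 10},
    {"x": 0,"y": 0,"z": 0,"turn": 0},
    {"x": 0,"y": 0,"z": 0,"turn": 10},
    {"x": 0,"y": 0,"z": 0,"turn": 0},
    {"x": 0,"y": 0,"z": 0,"turn": 10},
    {"x": 0,"y": 0,"z": 0,"turn": 0},
    {"x": 0,"y": 0,"z": 0,"turn": 10},
    {"x": 0,"y": 0,"z": 0,"turn": 10},
    {"x": 0,"y": 0,"z": 0,"turn": 10},
    {"x": 0,"y": 0,"z": 0,"turn": 0}
  ]
}}

```text
time: 33.95
position: [0.5919, -0.0667, 0.202]
ee_rot: [-0.006, 0.99, 0.142, -0.017]
force: [0.2, -0.3, -0.1]
opening: 0.434
```

```bash
python3 - <<'E'
from h import *
go(.591,-.0675,.2,4); print(arm.state()["opening"])
c=cap("wrist"); print(tray(c))
E
```

```text
tilt mrad [-36.   7.] pos [ 0.5919 -0.0667  0.202 ] yaw 16.4 shift [-0.1   0.05  0.21] turn 12.4 j6 1.13 t 34.0
0.4342169473121738
(array([ 0.63261353, -0.03130063]), np.float64(4.008952713155147), (9.787667274475098, 171.1992950439453), array([ 0.53634965, -0.03804717]))
```

Request:
{"name": "jog_arm", "arguments": {
  "moves": [
    {"x": 0,"y": 0,"z": 0,"turn": 6.2},
    {"x": 0,"y": 0,"z": 0,"turn": 6.2},
    {"x": 0,"y": 0,"z": 0,"turn": 0},
    {"x": 0.4,"y": 0,"z": 4,"turn": 0},
    {"x": 0,"y": 0,"z": 4,"turn": 0},
    {"x": 0,"y": 0,"z": 4,"turn": 0},
    {"x": 0,"y": 0,"z": 0,"turn": 0},
    {"x": 0,"y": 0,"z": 0,"turn": 0}
  ]
}}

```text
time: 35.0
position: [0.5927, -0.0658, 0.0818]
ee_rot: [-0.004, 0.998, 0.062, -0.016]
force: [-0.2, -0.1, 0.3]
opening: 0.431
```

```bash
python3 - <<'E'
from h import *
go(.5902,-.0672,.026,4); print(arm.state()["opening"])
c=cap("wrist"); print(tray(c))
E
```

```text
tilt mrad [-32.   7.] pos [ 0.5927 -0.0658  0.0818] yaw 7.1 shift [-0.09  0.17  5.58] turn 3.1 j6 1.29 t 35.0
0.4305585424520064
(array([ 0.63401129, -0.03104124]), np.float64(4.084942923918104), (13.090775489807129, 171.548095703125), array([ 0.53775645, -0.03791545]))
```

Request:
{"name": "jog_arm", "arguments": {
  "moves": [
    {"x": 0,"y": 0.15,"z": 0,"turn": 3.1},
    {"x": 0,"y": 0,"z": 0,"turn": 0},
    {"x": 0,"y": 0,"z": 1.5,"turn": 0},
    {"x": 0,"y": 0,"z": 0,"turn": 0},
    {"x": 0,"y": 0,"z": 2,"turn": 0},
    {"x": 0,"y": 0,"z": 0,"turn": 0},
    {"x": 0,"y": 0,"z": 1.5,"turn": 0},
    {"x": 0,"y": 0,"z": 0,"turn": 0}
  ]
}}

```text
time: 36.05
position: [0.5927, -0.067, 0.032]
ee_rot: [-0.004, 0.999, 0.038, -0.014]
force: [-0.1, -0.2, -0.5]
opening: 0.435
```

```bash
python3 - <<'E'
from h import *
go(.5902,-.0672,.025,4)
E
```

```text
tilt mrad [-28.   6.] pos [ 0.5927 -0.067   0.032 ] yaw 4.3 shift [-0.23  0.01  0.71] turn 0.3 j6 1.34 t 36.0
```

Request:
{"name": "jog_arm", "arguments": {
  "moves": [
    {"x": -0.2,"y": 0.1,"z": 0.2,"turn": 0},
    {"x": 0,"y": 0,"z": 0,"turn": 0},
    {"x": 0,"y": 0,"z": 0.25,"turn": 0},
    {"x": 0,"y": 0,"z": 0,"turn": 0},
    {"x": 0,"y": 0,"z": 0.2,"turn": 0},
    {"x": 0,"y": 0,"z": 0,"turn": 0}
  ]
}}

```text
time: 36.8
position: [0.591, -0.0683, 0.0262]
ee_rot: [-0.004, 0.999, 0.038, -0.013]
force: [-0.8, 0.5, -0.7]
opening: 0.43
```

Request:
{"name": "jog_arm", "arguments": {
  "moves": [
    {"x": 0,"y": 0,"z": 0,"turn": 0},
    {"x": 0,"y": 0,"z": 0,"turn": 0},
    {"x": 0,"y": 0,"z": 0,"turn": 0},
    {"x": 0,"y": 0,"z": -1,"turn": 0},
    {"x": 0,"y": 0,"z": -3,"turn": 0},
    {"x": 0,"y": 0,"z": -5,"turn": 0},
    {"x": 0,"y": 0,"z": -5,"turn": 0},
    {"x": 0,"y": 0,"z": -5,"turn": 0},
    {"x": 0,"y": 0,"z": 0,"turn": 0},
    {"x": 0,"y": 0,"z": 0,"turn": 0}
  ],
  "gripper": 0.46
}}

```text
time: 38.05
position: [0.5957, -0.0694, 0.2261]
ee_rot: [-0.003, 0.999, 0.038, -0.012]
force: [0.5, -0.1, -1.2]
opening: 0.538
```

```bash
python3 - <<'E'
from h import *
c=cap("wrist","w7"); print(tray(c))
for g in((.588,-.003),(.59,-.068)): print(box(c,*g,.051,.028))
s=cap("scene"); print("C",box(s,.455,-.4225)[:3]); go(.455,-.4225,.24,14)
E
```

```text
(array([ 0.63254218, -0.03171523]), np.float64(3.9280534993413956), (9.342020988464355, 170.06109619140625), array([ 0.53626887, -0.03832584]))
(array([ 0.58681665, -0.00308526]), np.float64(4.626694381845761), np.float64(23.523791642709156), np.float64(299.3333333333333), np.float64(526.4444444444445), array([ 0.60065046, -0.00196573]), array([ 0.57720332, -0.00386323]))
(array([ 0.58948126, -0.0693905 ]), np.float64(3.0868632626658306), np.float64(23.66732513963701), np.float64(283.8888888888889), np.float64(520.0), array([ 0.60342472, -0.06863855]), array([ 0.57979174, -0.06991303]))
C (array([ 0.45610065, -0.42132263]), np.float64(-165.85689706776412), np.float64(25.034217192767073))
tilt mrad [-25.   6.] pos [ 0.5957 -0.0694  0.2258] yaw 4.3 shift [-16.71  34.14  -1.27] turn -9.7 j6 1.34 t 38.1
```

View pics/w7.png

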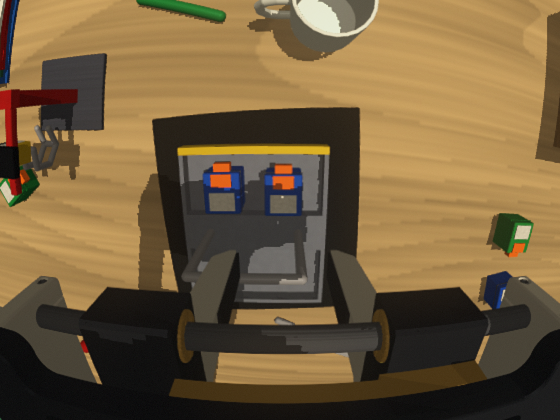

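A (224,190) and B (283,190) stand flat side by side in the front half, tabs to the yellow edge. Now C.

Request:
{"name": "jog_arm", "arguments": {
  "moves": [
    {"x": -0.8,"y": 1.7,"z": 0,"turn": 0},
    {"x": -1.7,"y": 3.4,"z": 0,"turn": 0},
    {"x": -2.3,"y": 4.8,"z": 0,"turn": 0},
    {"x": -2.4,"y": 5,"z": 0,"turn": 0},
    {"x": -2.4,"y": 5,"z": 0,"turn": 0},
    {"x": -2.3,"y": 4.8,"z": 0,"turn": 0},
    {"x": -2.2,"y": 4.4,"z": 0,"turn": 0},
    {"x": -1.7,"y": 3.4,"z": 0,"turn": 0},
    {"x": -0.9,"y": 1.7,"z": 0,"turn": 0},
    {"x": 0,"y": 0,"z": 0,"turn": -5}
  ],
  "gripper": 0
}}

```text
time: 39.4
position: [0.4417, -0.4389, 0.2181]
ee_rot: [-0.007, 0.997, 0.081, -0.018]
force: [0.5, 0.6, 0.4]
opening: 1.0
```

Request:
{"name": "jog_arm", "arguments": {
  "moves": [
    {"x": 0,"y": 0,"z": 0,"turn": 0},
    {"x": 0,"y": 0,"z": 0,"turn": -5},
    {"x": 0,"y": 0,"z": 0,"turn": 0},
    {"x": 0,"y": 0,"z": 5,"turn": 0},
    {"x": 0,"y": 0,"z": 5,"turn": 0},
    {"x": 0,"y": 0,"z": 0,"turn": 0},
    {"x": 0,"y": 0,"z": 0,"turn": 0}
  ]
}}

```text
time: 40.28
position: [0.4388, -0.4365, 0.118]
ee_rot: [-0.007, 0.993, 0.119, -0.017]
force: [-0.8, 0.5, 0.4]
opening: 1.002
```

```bash
python3 - <<'E'
from h import *
c=cap("wrist","w8"); b=box(c,.455,-.4225); print(b); u=np.radians(b[1])
go(b[0][0],b[0][1],.016,b[1])
E
```

```text
(array([ 0.45228768, -0.42322911]), np.float64(-165.84230924392406), np.float64(32.05862592517405), np.float64(238.55555555555554), np.float64(550.6666666666666), array([ 0.4339476 , -0.42785546]), array([ 0.46503249, -0.42001419]))
tilt mrad [-36.  11.] pos [ 0.4387 -0.4364  0.1179] yaw 13.7 shift [ 1.96 -0.77 10.14] turn -0.5 j6 0.52 t 40.3
```

Request:
{"name": "jog_arm", "arguments": {
  "moves": [
    {"x": 1.1,"y": -0.4,"z": 0,"turn": -0.5},
    {"x": 1.1,"y": -0.4,"z": 0,"turn": 0},
    {"x": 0,"y": 0,"z": 0,"turn": 0},
    {"x": 0,"y": 0,"z": 3,"turn": 0},
    {"x": 0,"y": 0,"z": 3,"turn": 0},
    {"x": 0,"y": 0,"z": 0,"turn": 0},
    {"x": 0,"y": 0,"z": 2,"turn": 0},
    {"x": 0,"y": 0,"z": 0,"turn": 0},
    {"x": 0,"y": 0,"z": 0,"turn": 0}
  ]
}}

```text
time: 41.45
position: [0.4601, -0.4235, 0.0428]
ee_rot: [-0.004, 0.992, 0.124, -0.014]
force: [-0.7, 0.3, -0.0]
opening: 0.999
```

```bash
python3 - <<'E'
from h import *
c=cap("wrist"); b=box(c,.455,-.4225,half=.035); print(b)
go(.4557,-.4224,.016,14.2)
E
```

```text
(array([ 0.45629868, -0.42828506]), np.float64(-164.35207591041708), np.float64(21.003663142260972), np.float64(94.66666666666667), np.float64(250.66666666666666), array([ 0.44436581, -0.43162754]), array([ 0.46459102, -0.42596232]))
tilt mrad [-29.   4.] pos [ 0.46   -0.4234  0.0426] yaw 14.2 shift [-0.32 -0.17  2.67] turn 0.0 j6 0.55 t 41.5
```

Request:
{"name": "jog_arm", "arguments": {
  "moves": [
    {"x": -0.3,"y": -0.15,"z": 0,"turn": 0},
    {"x": 0,"y": 0,"z": 0,"turn": 0},
    {"x": 0,"y": 0,"z": 1.3,"turn": 0},
    {"x": 0,"y": 0,"z": 0,"turn": 0},
    {"x": 0,"y": 0,"z": 1.3,"turn": 0},
    {"x": 0,"y": 0,"z": 0,"turn": 0}
  ]
}}

```text
time: 42.25
position: [0.4557, -0.4226, 0.0154]
ee_rot: [-0.004, 0.992, 0.124, -0.014]
force: [-1.4, 0.2, -0.1]
opening: 0.997
```

Request:
{"name": "jog_arm", "arguments": {
  "moves": [
    {"x": 0,"y": 0,"z": 0,"turn": 0},
    {"x": 0,"y": 0,"z": 0,"turn": 0},
    {"x": 0,"y": 0,"z": 0,"turn": 0},
    {"x": 0,"y": 0,"z": 0,"turn": 0},
    {"x": 0,"y": 0,"z": 0,"turn": 0},
    {"x": 0,"y": 0,"z": 0,"turn": 0},
    {"x": 0,"y": 0,"z": 0,"turn": 0},
    {"x": 0,"y": 0,"z": 0,"turn": 0},
    {"x": 0,"y": 0,"z": 0,"turn": 0}
  ],
  "gripper": 1
}}

```text
time: 43.38
position: [0.4561, -0.4229, 0.0162]
ee_rot: [-0.003, 0.992, 0.124, -0.014]
force: [1.2, 0.2, 0.8]
opening: 0.43
```

Request:
{"name": "jog_arm", "arguments": {
  "moves": [
    {"x": 0,"y": 0,"z": -2,"turn": 0},
    {"x": 0,"y": 0,"z": -5,"turn": 0},
    {"x": 0,"y": 0,"z": -5,"turn": 0},
    {"x": 0,"y": 0,"z": -5,"turn": 0},
    {"x": 0,"y": 0,"z": -5,"turn": 0},
    {"x": 0,"y": 0,"z": 0,"turn": 0},
    {"x": 0,"y": 0,"z": 0,"turn": 0}
  ]
}}

```text
time: 44.25
position: [0.4617, -0.4226, 0.2508]
ee_rot: [-0.002, 0.992, 0.124, -0.013]
force: [-0.1, -1.4, -1.4]
opening: 0.43
```

```bash
cat >> h.py <<'E'
import math
def T(x,y,o=(.5365,-.0382),a=math.radians(4)): return o[0]+x*math.cos(a)-y*math.sin(a), o[1]+x*math.sin(a)+y*math.cos(a)
E
python3 - <<'E'
from h import *
print(T(-.068,0)); go(*T(-.068,0),.24,4); print(arm.state()["opening"])
c=cap("wrist","w9"); H=c["hand_eye"]
E
```

```text
(0.46866564458233195, -0.04294344021460052)
tilt mrad [-25.   1.] pos [ 0.4617 -0.4226  0.2508] yaw 14.2 shift [ 10.01 -36.63   1.08] turn 10.2 j6 0.55 t 44.2
0.42953577790059777
```

Request:
{"name": "jog_arm", "arguments": {
  "moves": [
    {"x": 0.5,"y": -1.8,"z": 0,"turn": 0},
    {"x": 0.9,"y": -3.3,"z": 0,"turn": 0},
    {"x": 1.2,"y": -4.4,"z": 0,"turn": 0},
    {"x": 1.3,"y": -4.8,"z": 0,"turn": 0},
    {"x": 1.4,"y": -5.1,"z": 0,"turn": 0},
    {"x": 1.4,"y": -5.1,"z": 0,"turn": 0},
    {"x": 1.2,"y": -4.4,"z": 0,"turn": 0},
    {"x": 1,"y": -3.6,"z": 0,"turn": 0},
    {"x": 0.7,"y": -2.6,"z": 0,"turn": 0},
    {"x": 0,"y": 0,"z": 0,"turn": 0}
  ]
}}

```text
time: 45.55
position: [0.4624, -0.0391, 0.2421]
ee_rot: [-0.007, 0.992, 0.124, -0.018]
force: [0.5, -0.3, -0.8]
opening: 0.429
```

Request:
{"name": "jog_arm", "arguments": {
  "moves": [
    {"x": 0,"y": 0,"z": 0,"turn": -10},
    {"x": 0,"y": 0,"z": 0,"turn": -10},
    {"x": 0,"y": 0,"z": 0,"turn": -10},
    {"x": 0,"y": 0,"z": 0,"turn": -10},
    {"x": 0,"y": 0,"z": 0,"turn": 0},
    {"x": 0,"y": 0,"z": 0,"turn": -10},
    {"x": 0,"y": 0,"z": 0,"turn": -10},
    {"x": 0,"y": 0,"z": 0,"turn": -10},
    {"x": 0,"y": 0,"z": 0,"turn": -10},
    {"x": 0,"y": 0,"z": 0,"turn": 0}
  ]
}}

```text
time: 46.8
position: [0.4583, -0.0408, 0.2365]
ee_rot: [-0.02, 0.675, 0.737, -0.012]
force: [-1.0, -1.1, -0.9]
opening: 0.433
```

Request:
{"name": "jog_arm", "arguments": {
  "moves": [
    {"x": 0,"y": 0,"z": 0,"turn": -10},
    {"x": 0,"y": 0,"z": 0,"turn": -10},
    {"x": 0,"y": 0,"z": 0,"turn": -10},
    {"x": 0,"y": 0,"z": 0,"turn": -10},
    {"x": 0,"y": 0,"z": 0,"turn": 0},
    {"x": 0,"y": 0,"z": 0,"turn": -10},
    {"x": 0,"y": 0,"z": 0,"turn": -10},
    {"x": 0,"y": 0,"z": 0,"turn": -10},
    {"x": 0,"y": 0,"z": 0,"turn": -10},
    {"x": 0,"y": 0,"z": 0,"turn": 0}
  ]
}}

```text
time: 48.05
position: [0.4571, -0.0417, 0.2349]
ee_rot: [-0.024, 0.066, 0.998, 0.003]
force: [1.1, 0.0, -0.8]
opening: 0.431
```

```bash
python3 - <<'E'
from h import *
go(*T(-.068,0),.24,4); print(arm.state()["opening"])
c=cap("wrist","w9")
try: print(tray(c))
except Exception as e: print(e)
E
```

```text
tilt mrad [-48.   9.] pos [ 0.4571 -0.0417  0.2349] yaw 172.4 shift [-1.14  0.03 -0.57] turn -11.6 j6 -1.59 t 48.0
0.43109480362343106
max() iterable argument is empty
```

View pics/w9.png

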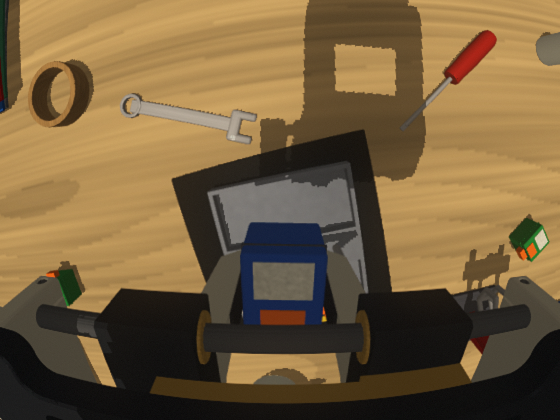

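C is held level over the tray's rear compartment (rear wall from (208,192) to (348,163)); it needs 11.6° more turn.

Request:
{"name": "jog_arm", "arguments": {
  "moves": [
    {"x": 0,"y": 0,"z": -5,"turn": 0},
    {"x": 0,"y": 0,"z": -5,"turn": 0},
    {"x": 0,"y": 0,"z": -5,"turn": 0},
    {"x": 0,"y": 0,"z": 0,"turn": 0},
    {"x": 0,"y": 0,"z": 0,"turn": 0},
    {"x": 0,"y": 0,"z": 5,"turn": 0},
    {"x": 0,"y": 0,"z": 5,"turn": 0},
    {"x": 0,"y": 0,"z": 5,"turn": 0},
    {"x": 0,"y": 0,"z": 0,"turn": 0},
    {"x": 0,"y": 0,"z": 0,"turn": 0}
  ]
}}

```text
time: 49.35
position: [0.4545, -0.0415, 0.2302]
ee_rot: [-0.028, 0.094, 0.995, 0.002]
force: [-0.3, 0.0, -0.2]
opening: 0.429
```

Request:
{"name": "jog_arm", "arguments": {
  "moves": [
    {"x": 0,"y": 0,"z": 0,"turn": -5.8},
    {"x": 0,"y": 0,"z": 0,"turn": 0},
    {"x": 0,"y": 0,"z": 0,"turn": -5.8},
    {"x": 0,"y": 0,"z": 0,"turn": 0},
    {"x": 0,"y": 0,"z": 4,"turn": 0},
    {"x": 0,"y": 0,"z": 4,"turn": 0},
    {"x": 0,"y": 0,"z": 0,"turn": 0},
    {"x": 0,"y": 0,"z": 0,"turn": 0}
  ]
}}

```text
time: 50.35
position: [0.4545, -0.0413, 0.1599]
ee_rot: [-0.021, 0.002, 1.0, 0.004]
force: [0.4, 0.4, 0.3]
opening: 0.432
```

```bash
python3 - <<'E'
from h import *
go(*T(-.068,0),.026,4); print(arm.state()["opening"])
c=cap("wrist","w10")
# rear wall top: grey vs black mat edge along tray centre column
xs=np.arange(-.14,-.06,.001)
for y in(-.05,.05):
    px=np.array([proj(c,[*T(x,y),.028]) for x in xs]); v=[c["img"][int(round(q[1])),int(round(q[0]))].mean() if 0<=q[1]<419 and 0<=q[0]<559 else -1 for q in px]
    print(y,[(round(x*1000),int(a)) for x,a in zip(xs,v)][::2])
E
```

```text
tilt mrad [-42.   8.] pos [ 0.4545 -0.0413  0.1599] yaw 179.7 shift [-1.98 -0.26 13.31] turn -4.3 j6 -1.71 t 50.4
0.4316493701427423
-0.05 [(-140, 144), (-138, 145), (-136, 144), (-134, 143), (-132, 142), (-130, 60), (-128, 37), (-126, 38), (-124, 35), (-122, 37), (-120, 37), (-118, 35), (-116, 38), (-114, 35), (-112, 36), (-110, 37), (-108, 32), (-106, 31), (-104, 51), (-102, 54), (-100, 117), (-98, 129), (-96, 130), (-94, 134), (-92, 134), (-90, 133), (-88, 131), (-86, 133), (-84, 132), (-82, 131), (-80, 129), (-78, 131), (-76, 131), (-74, 133), (-72, 132), (-70, 133), (-68, 131), (-66, 130), (-64, 130), (-62, 129), (-60, 130)]
0.05 [(-140, 72), (-138, 71), (-136, 70), (-134, 27), (-132, 22), (-130, 20), (-128, 22), (-126, 18), (-124, 23), (-122, 20), (-120, 19), (-118, 21), (-116, 21), (-114, 21), (-112, 20), (-110, 18), (-108, 22), (-106, 29), (-104, 48), (-102, 50), (-100, 59), (-98, 61), (-96, 61), (-94, 58), (-92, 59), (-90, 60), (-88, 59), (-86, 59), (-84, 58), (-82, 63), (-80, 117), (-78, 116), (-76, 117), (-74, 116), (-72, 117), (-70, 118), (-68, 118), (-66, 120), (-64, 119), (-62, 119), (-60, 120)]
```

Request:
{"name": "jog_arm", "arguments": {
  "moves": [
    {"x": -1.1,"y": -0.1,"z": 0,"turn": -4.3},
    {"x": -1,"y": -0.1,"z": 0,"turn": 0},
    {"x": 0,"y": 0,"z": 0,"turn": 0},
    {"x": 0,"y": 0,"z": 4,"turn": 0},
    {"x": 0,"y": 0,"z": 0,"turn": 0},
    {"x": 0,"y": 0,"z": 3,"turn": 0},
    {"x": 0,"y": 0,"z": 0,"turn": 0},
    {"x": 0,"y": 0,"z": 2.5,"turn": 0},
    {"x": 0,"y": 0,"z": 0,"turn": 0}
  ]
}}

```text
time: 51.52
position: [0.4774, -0.0427, 0.0764]
ee_rot: [-0.014, -0.031, 0.999, 0.004]
force: [0.2, -0.4, -0.3]
opening: 0.427
```

```bash
python3 - <<'E'
from h import *
go(*T(-.066,0),.026,4); print(arm.state()["opening"])
E
```

```text
tilt mrad [-29.   6.] pos [ 0.4774 -0.0427  0.0764] yaw -176.4 shift [ 0.53 -0.01  5.05] turn -0.4 j6 -1.78 t 51.5
0.42676647765598413
```

Request:
{"name": "jog_arm", "arguments": {
  "moves": [
    {"x": 0.4,"y": 0,"z": 0,"turn": 0},
    {"x": 0,"y": 0,"z": 0,"turn": 0},
    {"x": 0,"y": 0,"z": 2.5,"turn": 0},
    {"x": 0,"y": 0,"z": 0,"turn": 0},
    {"x": 0,"y": 0,"z": 1.7,"turn": 0},
    {"x": 0,"y": 0,"z": 0,"turn": 0},
    {"x": 0,"y": 0,"z": 0.3,"turn": 0},
    {"x": 0,"y": 0,"z": 0,"turn": 0}
  ]
}}

```text
time: 52.52
position: [0.4756, -0.0432, 0.0386]
ee_rot: [-0.01, -0.031, 0.999, 0.003]
force: [-0.4, -0.0, -1.0]
opening: 0.429
```

```bash
python3 - <<'E'
from h import *
go(*T(-.066,0),.025,4); print(arm.state()["force"])
E
```

```text
tilt mrad [-20.   5.] pos [ 0.4756 -0.0432  0.0386] yaw -176.4 shift [0.46 0.06 1.37] turn -0.4 j6 -1.78 t 52.5
[-0.4196862  -0.03177241 -1.01684499]
```

Request:
{"name": "jog_arm", "arguments": {
  "moves": [
    {"x": 0.4,"y": 0.05,"z": 0,"turn": 0},
    {"x": 0,"y": 0,"z": 0,"turn": 0},
    {"x": 0,"y": 0,"z": 0.7,"turn": 0},
    {"x": 0,"y": 0,"z": 0,"turn": 0},
    {"x": 0,"y": 0,"z": 0.5,"turn": 0},
    {"x": 0,"y": 0,"z": 0,"turn": 0},
    {"x": 0,"y": 0,"z": 0,"turn": 0}
  ]
}}

```text
time: 53.4
position: [0.4713, -0.043, 0.0263]
ee_rot: [-0.009, -0.031, 0.999, 0.003]
force: [-0.3, -0.8, -0.7]
opening: 0.431
```

```bash
python3 - <<'E'
from h import *
go(*T(-.066,0),.025,4); print(arm.state()["force"])
E
```

```text
tilt mrad [-19.   5.] pos [ 0.4713 -0.043   0.0263] yaw -176.4 shift [0.06 0.02 0.14] turn -0.4 j6 -1.78 t 53.4
[-0.25980989 -0.79975073 -0.72952046]
```

Request:
{"name": "jog_arm", "arguments": {
  "moves": [
    {"x": 0,"y": 0,"z": 0,"turn": 0},
    {"x": 0,"y": 0,"z": 0,"turn": 0},
    {"x": 0,"y": 0,"z": 0,"turn": 0},
    {"x": 0,"y": 0,"z": -1,"turn": 0},
    {"x": 0,"y": 0,"z": -4,"turn": 0},
    {"x": 0,"y": 0,"z": -5,"turn": 0},
    {"x": 0,"y": 0,"z": -5,"turn": 0},
    {"x": 0,"y": 0,"z": -5,"turn": 0},
    {"x": 0,"y": 0,"z": -5,"turn": 0},
    {"x": 0,"y": 0,"z": 0,"turn": 0}
  ],
  "gripper": 0.44
}}

```text
time: 54.65
position: [0.475, -0.044, 0.2892]
ee_rot: [-0.008, -0.031, 0.999, 0.002]
force: [-0.2, -0.2, -0.2]
opening: 0.561
```

```bash
python3 - <<'E'
from h import *
go(.57,.222,.3,0)
c=cap("wrist","w11"); s=cap("scene","s11"); d=cap("side","d11")
for k in(c,s,d):
  for g in((-.066,0),(.0528,.0316),(.0509,-.0347)):
    try: b=box(k,*T(*g),.051,.03); print(k["n"],g,b[0].round(4),b[1].round(1),b[2].round(1),b[3].round())
    except Exception as e: print(k["n"],g,"none")
print(tray(s)[:2])
o=np.hstack([s["img"][190:330,205:385],d["img"][145:285,235:415]]); cv2.imwrite("pics/sd.png",cv2.resize(o,None,fx=2.2,fy=2.2,interpolation=cv2.INTER_CUBIC)[:,:,::-1])
E
```

```text
tilt mrad [-16.   4.] pos [ 0.475  -0.044   0.2892] yaw -176.4 shift [-11.11  25.96  -1.12] turn 3.6 j6 -1.78 t 54.6
wrist (-0.066, 0) [ 0.4801 -0.0573] 58.0 28.8 425.0
wrist (0.0528, 0.0316) [ 0.589  -0.0037] 6.4 25.9 432.0
wrist (0.0509, -0.0347) [ 0.5892 -0.0685] -6.0 18.3 425.0
scene (-0.066, 0) [ 0.4729 -0.0486] 26.4 24.8 202.0
scene (0.0528, 0.0316) [ 0.5875 -0.0054] 17.8 24.7 212.0
scene (0.0509, -0.0347) [ 0.595  -0.0842] 83.2 26.0 222.0
side (-0.066, 0) [ 0.4734 -0.0421] 0.1 26.3 297.0
side (0.0528, 0.0316) [ 0.5889 -0.0015] 4.5 25.7 266.0
side (0.0509, -0.0347) [ 0.5867 -0.0655] -12.9 22.5 269.0
(array([ 0.64427679, -0.02801987]), np.float64(3.6413624409771344))
```

View pics/sd.png

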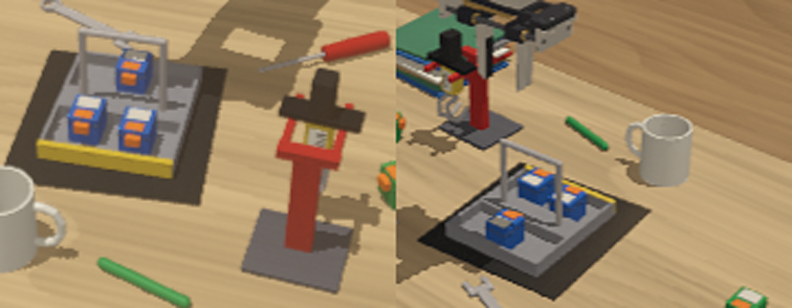

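Left (scene): all three boxes stand upright in the tray, two in front with tabs to the yellow edge, one behind with its tab to the front; scale's grip at (324,90), shoulder bar (285,107)–(360,122). Right (side) agrees, grip at (456,50).

```bash
python3 - <<'E'
from h import *
s=cap("scene"); d=cap("side"); w=cap("wrist")
def dark(c,x0,x1,y0,y1,th=62):
    m=(c["img"].max(2)<th).astype(np.uint8); z=np.zeros_like(m); z[y0:y1,x0:x1]=m[y0:y1,x0:x1]
    n,l,st,ce=cv2.connectedComponentsWithStats(z); i=1+np.argmax(st[1:,4]); print(c["n"],st[i],ce[i]); return l==i
ms=dark(s,325,375,218,255); md=dark(d,240,280,155,185)
for c,m in((s,ms),(d,md)):
    ys,xs=np.nonzero(m)
    for r in range(ys.min(),ys.max()+1): 
        q=xs[ys==r]; print(r,q.min(),q.max(),end=" | ")
    print()
b=blobs(w,"red",40)[0]; print(b)
E
```

```text
scene [332 241   3   1   3] [333. 241.]
side [249 158  22  21 232] [259.93534483 168.79310345]
241 332 334 | 
158 260 260 | 159 257 263 | 160 255 264 | 161 255 264 | 162 255 264 | 163 255 264 | 164 255 264 | 165 255 264 | 166 255 264 | 167 254 264 | 168 252 264 | 169 250 264 | 170 249 264 | 171 249 265 | 172 251 266 | 173 254 268 | 174 256 270 | 175 258 270 | 176 260 270 | 177 262 269 | 178 264 267 | 
[([6.2, 36.9], [0, 31, 13, 12, 95]), ([474.7, 82.5], [448, 64, 52, 40, 805])]
```

```bash
python3 - <<'E'
from h import *
s=cap("scene"); d=cap("side")
hs=cv2.cvtColor(s["img"],cv2.COLOR_RGB2HSV)[216:256,328:378]
m=(s["img"][216:256,328:378].max(2)<100).astype(np.uint8)
n,l,st,ce=cv2.connectedComponentsWithStats(m); i=1+np.argmax(st[1:,4]); ys,xs=np.nonzero(l==i)
for r in np.unique(ys): q=xs[ys==r]; print(r+216,q.min()+328,q.max()+328,end=" | ")
print()
for a,b in [((352.7,224),(260,160.5)),((352,232),(259.7,167))]: print(tri([(s,a),(d,b)]))
print("z=.207 scene",onz(s,(352.7,224),.207)[0].round(3),"side",onz(d,(260,160.5),.207)[0].round(3))
for p in((334.5,238.6),(368.6,245.5)): print(onz(s,p,.155)[0].round(4))
E
```

```text
221 350 351 | 222 349 356 | 223 349 358 | 224 348 358 | 225 348 358 | 226 347 358 | 227 347 358 | 228 347 357 | 229 347 357 | 230 347 357 | 231 347 357 | 232 346 357 | 233 334 357 | 234 334 357 | 235 333 357 | 236 333 356 | 237 333 356 | 238 333 358 | 239 332 362 | 240 332 367 | 241 332 370 | 242 332 370 | 243 337 369 | 244 339 369 | 245 344 369 | 246 348 368 | 247 352 368 | 248 357 368 | 249 363 368 | 
(array([0.6370074 , 0.22437594, 0.20576178]), np.float64(0.0022913084485102044))
(array([0.63507216, 0.22493819, 0.18030745]), np.float64(0.0019620534705095684))
z=.207 scene [0.636 0.226 0.207] side [0.635 0.219 0.207]
[0.639  0.1866 0.155 ]
[0.6409 0.27   0.155 ]
```

Request:
{"name": "jog_arm", "arguments": {
  "moves": [
    {"x": -1.1,"y": 1.5,"z": -0.5,"turn": 0},
    {"x": -2,"y": 2.8,"z": -0.5,"turn": 0},
    {"x": -2.7,"y": 3.9,"z": -0.5,"turn": 0},
    {"x": -3.2,"y": 4.6,"z": -0.5,"turn": 0},
    {"x": -3.2,"y": 4.6,"z": -0.5,"turn": 0},
    {"x": -2.7,"y": 3.9,"z": -0.5,"turn": 0},
    {"x": -2,"y": 2.8,"z": 0,"turn": 0},
    {"x": -1,"y": 1.5,"z": 0,"turn": 0},
    {"x": 0,"y": 0,"z": 0,"turn": 3.6},
    {"x": 0,"y": 0,"z": 0,"turn": 0}
  ],
  "gripper": 0.2
}}

```text
time: 56.3
position: [0.6441, 0.2404, 0.3093]
ee_rot: [-0.014, 0.001, 1.0, 0.003]
force: [0.6, 0.6, -0.4]
opening: 0.802
```

```bash
python3 - <<'E'
from h import *
go(.636,.224,.3,0); c=cap("wrist","w12")
cv2.imwrite("pics/w12c.png",cv2.resize(c["img"][60:300,130:430],None,fx=2.4,fy=2.4)[:,:,::-1])
np.savez("pics/w12.npz",img=c["img"],K=c["K"],Rw=c["Rw"],o=c["o"])
E
```

```text
tilt mrad [-27.   5.] pos [0.6441 0.2404 0.3093] yaw 179.9 shift [ 0.78 -1.65  0.94] turn -0.1 j6 -1.25 t 56.3
```

View pics/w12c.png

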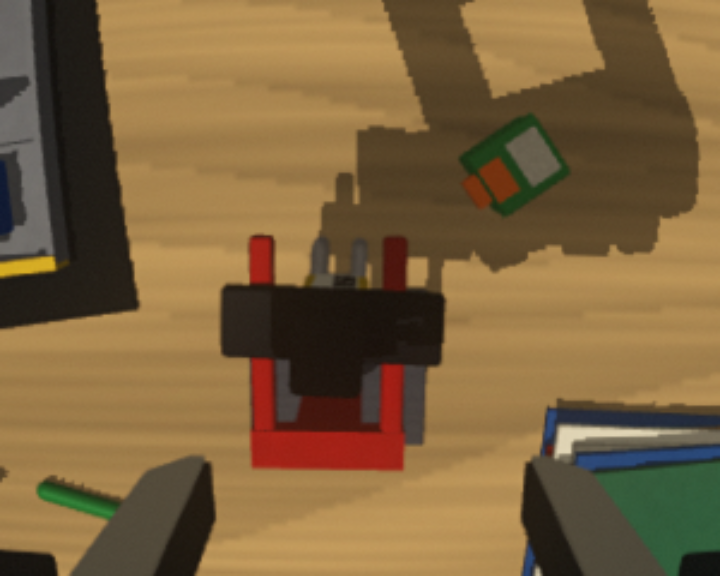

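Close wrist crop: shoulder bar corners (222,285), (445,292), (441,365), (222,355); prong free ends at (262,236) and (395,236); grip's top far edge (290,395)–(362,397).

```bash
python3 - <<'E'
from h import *
z=np.load("pics/w12.npz"); c={k:z[k] for k in z}; c["n"]="wrist"
f=lambda u,v:(130+u/2.4,60+v/2.4)
for n,u,v,h in [("shTL",222,285,.16),("shTR",445,292,.16),("shBR",441,365,.16),("shBL",222,355,.16),("prL",262,236,.15),("prR",395,236,.15),("prLb",263,430,.15),("prRb",393,430,.15),("gripL",290,396,.207),("gripR",362,397,.207),("barBL",252,467,.15),("barBR",403,469,.15)]:
    print(n,onz(c,f(u,v),h)[0][:2].round(4))
go(.636,.224,.3,0)
E
```

```text
shTL [0.6195 0.1814]
shTR [0.6229 0.2719]
shBR [0.6536 0.2709]
shBL [0.649 0.18 ]
prL [0.6009 0.1971]
prR [0.6013 0.2519]
prLb [0.686  0.1945]
prRb [0.686  0.2516]
gripL [0.6515 0.2127]
gripR [0.6519 0.2383]
barBL [0.7038 0.1887]
barBR [0.7047 0.2563]
tilt mrad [-27.   5.] pos [0.6441 0.2403 0.3093] yaw 180.0 shift [ 0.78 -1.63  0.95] turn -0.0 j6 -1.25 t 56.4
```

Request:
{"name": "jog_arm", "arguments": {
  "moves": [
    {"x": 0.4,"y": -0.8,"z": 0,"turn": 1.5},
    {"x": 0,"y": -0.75,"z": 0,"turn": 0},
    {"x": 0,"y": 0,"z": 0,"turn": 0},
    {"x": 0,"y": 0,"z": 4,"turn": 0},
    {"x": 0,"y": 0,"z": 0,"turn": 0},
    {"x": 0,"y": 0,"z": 3.5,"turn": 0},
    {"x": 0,"y": 0,"z": 0,"turn": 0},
    {"x": 0,"y": 0,"z": 0,"turn": 0}
  ]
}}

```text
time: 57.35
position: [0.6386, 0.2227, 0.2414]
ee_rot: [-0.01, 0.014, 1.0, 0.004]
force: [-0.9, 0.1, -0.1]
opening: 0.798
```

```bash
python3 - <<'E'
from h import *
go(.6365,.2255,.176,-1.5)
E
```

```text
tilt mrad [-20.   7.] pos [0.6386 0.2227 0.2414] yaw 178.4 shift [0.09 0.23 6.54] turn -0.1 j6 -1.25 t 57.4
```

Request:
{"name": "jog_arm", "arguments": {
  "moves": [
    {"x": 0,"y": 0.22,"z": 0,"turn": 0},
    {"x": 0,"y": 0,"z": 0,"turn": 0},
    {"x": 0,"y": 0,"z": 3.5,"turn": 0},
    {"x": 0,"y": 0,"z": 0,"turn": 0},
    {"x": 0,"y": 0,"z": 2.2,"turn": 0},
    {"x": 0,"y": 0,"z": 0,"turn": 0},
    {"x": 0,"y": 0,"z": 0,"turn": 0}
  ]
}}

```text
time: 58.22
position: [0.6397, 0.2262, 0.191]
ee_rot: [-0.006, 0.014, 1.0, 0.005]
force: [-0.1, -0.3, 0.5]
opening: 0.802
```

```bash
python3 - <<'E'
from h import *
go(.6365,.2255,.176,-1.5)
E
```

```text
tilt mrad [-12.  10.] pos [0.6397 0.2262 0.191 ] yaw 178.4 shift [ 0.3  -0.09  1.51] turn -0.1 j6 -1.25 t 58.2
```

Request:
{"name": "jog_arm", "arguments": {
  "moves": [
    {"x": 0.3,"y": -0.07,"z": 0,"turn": 0},
    {"x": 0,"y": 0,"z": 0,"turn": 0},
    {"x": 0,"y": 0,"z": 0.8,"turn": 0},
    {"x": 0,"y": 0,"z": 0,"turn": 0},
    {"x": 0,"y": 0,"z": 0.6,"turn": 0},
    {"x": 0,"y": 0,"z": 0,"turn": 0}
  ]
}}

```text
time: 58.98
position: [0.6365, 0.2258, 0.1772]
ee_rot: [-0.005, 0.014, 1.0, 0.005]
force: [-0.8, 0.5, 0.5]
opening: 0.798
```

Request:
{"name": "jog_arm", "arguments": {
  "moves": [
    {"x": 0,"y": 0,"z": 0,"turn": 0},
    {"x": 0,"y": 0,"z": 0,"turn": 0},
    {"x": 0,"y": 0,"z": 0,"turn": 0},
    {"x": 0,"y": 0,"z": 0,"turn": 0},
    {"x": 0,"y": 0,"z": 0,"turn": 0},
    {"x": 0,"y": 0,"z": 0,"turn": 0},
    {"x": 0,"y": 0,"z": 0,"turn": 0},
    {"x": 0,"y": 0,"z": 0,"turn": 0},
    {"x": 0,"y": 0,"z": 0,"turn": 0}
  ],
  "gripper": 1,
  "force": 40
}}

```text
time: 60.1
position: [0.6366, 0.2258, 0.1778]
ee_rot: [-0.005, 0.014, 1.0, 0.005]
force: [0.2, 0.1, 0.4]
opening: 0.273
```

```bash
python3 - <<'E'
from h import *
go(.6365,.2255,.176,-1.5); s=arm.state(); print(s["force"],s["opening"]*93, s["ft_torque"])
E
```

```text
tilt mrad [-10.  10.] pos [0.6366 0.2258 0.1778] yaw 178.4 shift [ 0.   -0.03  0.18] turn -0.1 j6 -1.25 t 60.1
[0.2238515  0.14293871 0.41658273] 25.38150469808939 [-0.06150926  0.11659837 -0.01063433]
```

Request:
{"name": "jog_arm", "arguments": {
  "moves": [
    {"x": 0,"y": 0,"z": -0.8,"turn": 0},
    {"x": 0,"y": 0,"z": 0,"turn": 0},
    {"x": 0,"y": 0,"z": -1.2,"turn": 0},
    {"x": 0,"y": 0,"z": 0,"turn": 0},
    {"x": 0,"y": 0,"z": 0,"turn": 0}
  ]
}}

```text
time: 60.72
position: [0.6369, 0.2255, 0.1992]
ee_rot: [-0.005, 0.014, 1.0, 0.005]
force: [-0.8, -0.7, -1.3]
opening: 0.279
```

Request:
{"name": "jog_arm", "arguments": {
  "moves": [
    {"x": 1,"y": 0,"z": 0,"turn": 0},
    {"x": 2,"y": 0,"z": 0,"turn": 0},
    {"x": 2.5,"y": 0,"z": 0,"turn": 0},
    {"x": 3,"y": 0,"z": 0,"turn": 0},
    {"x": 2.5,"y": 0,"z": 0,"turn": 0},
    {"x": 2,"y": 0,"z": -1,"turn": 0},
    {"x": 1,"y": 0,"z": -2,"turn": 0},
    {"x": 0,"y": 0,"z": 0,"turn": 0},
    {"x": 0,"y": 0,"z": 0,"turn": 0}
  ]
}}

```text
time: 61.85
position: [0.4895, 0.2288, 0.2303]
ee_rot: [-0.006, 0.014, 1.0, 0.005]
force: [0.6, 0.0, -1.4]
opening: 0.278
```

```bash
python3 - <<'E'
from h import *
print(T(-.06,0)); go(*T(-.06,0),.26,4); s=arm.state(); print(s["force"],s["opening"]*93)
E
```

```text
(0.47664615698441054, -0.042385388424647515)
tilt mrad [-12.  10.] pos [0.4895 0.2288 0.2303] yaw 178.4 shift [  0.58 -27.12  -3.23] turn -5.6 j6 -1.16 t 61.9
[ 0.61208704  0.01992442 -1.3802245 ] 25.854096260315885
```

Request:
{"name": "jog_arm", "arguments": {
  "moves": [
    {"x": 0.2,"y": -1.6,"z": -1,"turn": 0},
    {"x": 0.2,"y": -3,"z": -1,"turn": 0},
    {"x": 0.2,"y": -4,"z": -1,"turn": 0},
    {"x": 0,"y": -4.9,"z": -1,"turn": 0},
    {"x": 0,"y": -4.9,"z": 0,"turn": 0},
    {"x": 0,"y": -4,"z": 0,"turn": 0},
    {"x": 0,"y": -3,"z": 0,"turn": 0},
    {"x": 0,"y": -1.6,"z": 0,"turn": 0},
    {"x": 0,"y": 0,"z": 0,"turn": 0},
    {"x": 0,"y": 0,"z": 0,"turn": -5.6}
  ]
}}

```text
time: 63.1
position: [0.4751, -0.057, 0.2698]
ee_rot: [-0.008, -0.034, 0.999, 0.004]
force: [-0.0, 0.4, -1.8]
opening: 0.277
```

Request:
{"name": "jog_arm", "arguments": {
  "moves": [
    {"x": 0,"y": 0,"z": 0,"turn": 0},
    {"x": 0,"y": 0,"z": -5,"turn": 0},
    {"x": 0,"y": 0,"z": -5,"turn": 0},
    {"x": 0,"y": 0,"z": 0,"turn": 0},
    {"x": 0,"y": 0,"z": 3,"turn": 0},
    {"x": 0,"y": 0,"z": 0,"turn": 0},
    {"x": 0,"y": 0,"z": 3,"turn": 0},
    {"x": 0,"y": 0,"z": 0,"turn": 0},
    {"x": 0,"y": 0,"z": 3,"turn": 0},
    {"x": 0,"y": 0,"z": 0,"turn": 0}
  ]
}}

```text
time: 64.35
position: [0.475, -0.0548, 0.2836]
ee_rot: [-0.008, -0.028, 1.0, 0.004]
force: [0.1, -1.3, -0.1]
opening: 0.276
```

```bash
python3 - <<'E'
from h import *
go(*T(-.06,0),.228,4); s=arm.state(); print(s["force"],s["opening"]*93)
c=cap("wrist","w13"); s=cap("scene","s13"); cap("side","d13")
print(tray(s))
# bar: grey line in wrist image near expected location
for y in(-.03,.03):
    xs=np.arange(-.03,.03,.001); px=[proj(c,[*T(x,y),.134]) for x in xs]
    print(y,px[30].round(1),[int(c["img"][int(round(q[1])),int(round(q[0]))].mean()) if 0<=q[1]<419 else -1 for q in px])
print(proj(s,[*T(0,.052),.134]),proj(s,[*T(0,-.052),.134]))
E
```

```text
tilt mrad [-16.   8.] pos [ 0.475  -0.0548  0.2836] yaw -176.8 shift [-0.32  1.18  5.57] turn -0.8 j6 -1.8 t 64.3
[ 0.09004663 -1.29473694 -0.07290504] 25.641870674546016
(array([ 0.64427679, -0.02801987]), np.float64(3.6011063562040366), (32.63865661621094, 172.01783752441406), array([ 0.54796733, -0.03408102]))
-0.03 [266.4 259.3] [18, 17, 16, 20, 18, 17, 19, 19, 19, 17, 18, 17, 17, 15, 17, 18, 17, 16, 18, 17, 16, 16, 15, 17, 16, 15, 16, 17, 18, 18, 14, 17, 15, 13, 16, 17, 17, 15, 15, 15, 14, 15, 13, 13, 16, 18, 15, 18, 17, 17, 18, 16, 16, 17, 17, 15, 18, 18, 18, 16]
0.03 [323.6 258.2] [20, 17, 18, 16, 19, 19, 20, 17, 17, 16, 18, 18, 19, 17, 16, 17, 18, 17, 16, 16, 16, 16, 14, 16, 38, 67, 76, 77, 77, 78, 77, 77, 77, 78, 78, 78, 76, 76, 78, 78, 76, 76, 76, 77, 76, 76, 78, 78, 78, 77, 77, 76, 76, 76, 78, 76, 77, 75, 76, 76]
[278.42545378 208.71553934] [241.24563712 203.72160787]
```

Request:
{"name": "jog_arm", "arguments": {
  "moves": [
    {"x": 0,"y": 1.3,"z": 0,"turn": -0.8},
    {"x": 0,"y": 0,"z": 0,"turn": 0},
    {"x": 0,"y": 0,"z": 2.5,"turn": 0},
    {"x": 0,"y": 0,"z": 0,"turn": 0},
    {"x": 0,"y": 0,"z": 2,"turn": 0},
    {"x": 0,"y": 0,"z": 0,"turn": 0},
    {"x": 0,"y": 0,"z": 0.7,"turn": 0},
    {"x": 0,"y": 0,"z": 0,"turn": 0}
  ]
}}

```text
time: 65.5
position: [0.4756, -0.0404, 0.2374]
ee_rot: [-0.003, -0.036, 0.999, 0.003]
force: [0.2, -0.5, -0.9]
opening: 0.276
```

```bash
python3 - <<'E'
from h import *
go(*T(-.06,.001),.228,4); s=arm.state(); print(s["force"],s["opening"]*93)
s=cap("scene","s14"); d=cap("side","d14")
o=np.hstack([s["img"][170:310,200:320],d["img"][145:285,225:345]]); cv2.imwrite("pics/sd2.png",cv2.resize(o,None,fx=3.3,fy=3.3,interpolation=cv2.INTER_CUBIC)[:,:,::-1])
E
```

```text
tilt mrad [-7.  7.] pos [ 0.4756 -0.0404  0.2374] yaw -175.8 shift [-0.1  -0.12  0.94] turn 0.2 j6 -1.78 t 65.5
[ 0.15730008 -0.52461763 -0.92299157] 25.698183839932092
```

View pics/sd2.png

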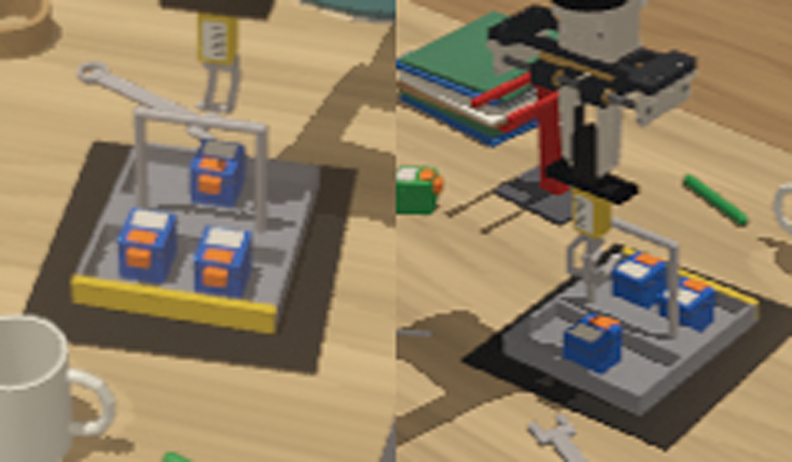

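Views used up. Scene (left): the hook hangs at (222,85) behind the bar (140,115)–(265,130), in line with its middle; side view agrees. Lower 1 cm and drive +x.

Request:
{"name": "jog_arm", "arguments": {
  "moves": [
    {"x": 0,"y": 0,"z": 0.9,"turn": 0},
    {"x": 0,"y": 0,"z": 0,"turn": 0},
    {"x": -1,"y": 0,"z": 0,"turn": 0},
    {"x": -1.3,"y": 0,"z": 0,"turn": 0},
    {"x": -1,"y": 0,"z": 0,"turn": 0},
    {"x": 0,"y": 0,"z": 0,"turn": 0},
    {"x": 0,"y": 0,"z": 0,"turn": 0}
  ]
}}

```text
time: 66.47
position: [0.5117, -0.0378, 0.2286]
ee_rot: [-0.003, -0.036, 0.999, 0.003]
force: [-0.0, 0.3, -1.9]
opening: 0.278
```

```bash
python3 - <<'E'
from h import *
go(*T(0,.001),.228,4); s=arm.state(); print(s["force"],s["ft_torque"])
E
```

```text
tilt mrad [-5.  6.] pos [ 0.5117 -0.0378  0.2286] yaw -175.8 shift [-2.47 -0.12  0.04] turn 0.2 j6 -1.77 t 66.5
[-0.02179226  0.29125328 -1.8642018 ] [0.07543095 0.03276999 0.00869469]
```

Request:
{"name": "jog_arm", "arguments": {
  "moves": [
    {"x": -0.8,"y": 0,"z": 0,"turn": 0},
    {"x": 0,"y": 0,"z": 0,"turn": 0},
    {"x": -0.8,"y": 0,"z": 0,"turn": 0},
    {"x": 0,"y": 0,"z": 0,"turn": 0},
    {"x": -0.8,"y": 0,"z": 0,"turn": 0},
    {"x": 0,"y": 0,"z": 0,"turn": 0}
  ]
}}

```text
time: 67.22
position: [0.5372, -0.036, 0.2292]
ee_rot: [-0.002, -0.036, 0.999, 0.003]
force: [-0.2, -0.4, 1.1]
opening: 0.278
```

```bash
python3 - <<'E'
from h import *
go(*T(0,.001),.228,4); s=arm.state(); print(s["force"],s["ft_torque"]); print(tray(cap("scene"))[:2])
E
```

```text
tilt mrad [-4.  6.] pos [ 0.5372 -0.036   0.2292] yaw -175.8 shift [ 0.08 -0.12  0.12] turn 0.2 j6 -1.76 t 67.2
[-0.24201336 -0.37743672  1.09053046] [ 0.02844176 -0.17271846  0.01091146]
(array([ 0.64432751, -0.02873996]), np.float64(3.5611345367470153))
```

Request:
{"name": "jog_arm", "arguments": {
  "moves": [
    {"x": 0,"y": 0,"z": -0.8,"turn": 0},
    {"x": 0,"y": 0,"z": 0,"turn": 0},
    {"x": 0,"y": 0,"z": -0.8,"turn": 0},
    {"x": 0,"y": 0,"z": 0,"turn": 0},
    {"x": 0,"y": 0,"z": -0.8,"turn": 0},
    {"x": 0,"y": 0,"z": 0,"turn": 0}
  ]
}}

```text
time: 68.03
position: [0.5368, -0.0361, 0.2547]
ee_rot: [-0.002, -0.036, 0.999, 0.003]
force: [-1.0, -0.8, -2.2]
opening: 0.279
```

Request:
{"name": "jog_arm", "arguments": {
  "moves": [
    {"x": 0,"y": 0,"z": -0.7,"turn": 0},
    {"x": 0,"y": 0,"z": 0,"turn": 0},
    {"x": 0,"y": 0,"z": 0,"turn": 0}
  ]
}}

```text
time: 68.4
position: [0.5365, -0.0361, 0.2613]
ee_rot: [-0.003, -0.036, 0.999, 0.003]
force: [-1.0, 0.7, -6.0]
opening: 0.28
```

```bash
python3 - <<'E'
from h import *
go(*T(0,.001),.30,4)
for i in range(3): s=arm.state(); print(s["force"],s["ft_torque"]); k=cap("scene"); print(tray(k)[:2])
E
```

```text
tilt mrad [-6.  7.] pos [ 0.5365 -0.0361  0.2613] yaw -175.8 shift [ 0.04 -0.08 -3.87] turn 0.2 j6 -1.76 t 68.4
[-0.96623853  0.71852218 -5.95713461] [0.02157094 0.07181212 0.00234378]
(array([ 0.64432751, -0.02873996]), np.float64(3.5090780434049136))
[-0.75902707 -0.39502884 -4.53994931] [-0.01417889  0.01208766 -0.00490502]
(array([ 0.64432751, -0.02873996]), np.float64(3.5488589441883356))
[ 0.58790775  0.43306214 -4.70038346] [ 0.02283182 -0.01115585 -0.01814766]
(array([ 0.64427679, -0.02801987]), np.float64(3.5795229991606856))
```

Request:
{"name": "jog_arm", "arguments": {
  "moves": [
    {"x": 0,"y": 0,"z": -0.5,"turn": 0},
    {"x": 0,"y": 0,"z": 0,"turn": 0},
    {"x": 0,"y": 0,"z": -0.5,"turn": 0},
    {"x": 0,"y": 0,"z": 0,"turn": 0},
    {"x": 0,"y": 0,"z": -0.6,"turn": 0},
    {"x": 0,"y": 0,"z": 0,"turn": 0},
    {"x": 0,"y": 0,"z": -0.6,"turn": 0},
    {"x": 0,"y": 0,"z": 0,"turn": 0}
  ]
}}

```text
time: 69.55
position: [0.5366, -0.0363, 0.2842]
ee_rot: [-0.003, -0.036, 0.999, 0.003]
force: [-1.1, -0.1, -7.2]
opening: 0.277
```

Request:
{"name": "jog_arm", "arguments": {
  "moves": [
    {"x": 0,"y": 0,"z": -0.7,"turn": 0},
    {"x": 0,"y": 0,"z": 0,"turn": 0},
    {"x": 0,"y": 0,"z": -0.8,"turn": 0},
    {"x": 0,"y": 0,"z": 0,"turn": 0},
    {"x": 0,"y": 0,"z": -0.8,"turn": 0},
    {"x": 0,"y": 0,"z": 0,"turn": 0},
    {"x": 0,"y": 0,"z": -0.8,"turn": 0},
    {"x": 0,"y": 0,"z": 0,"turn": 0},
    {"x": 0,"y": 0,"z": -0.6,"turn": 0},
    {"x": 0,"y": 0,"z": 0,"turn": 0}
  ]
}}

```text
time: 70.8
position: [0.5369, -0.0366, 0.3239]
ee_rot: [-0.003, -0.036, 0.999, 0.003]
force: [-0.4, -0.2, -5.8]
opening: 0.28
```

```bash
python3 - <<'E'
from h import *
go(*T(0,.001),.32,4)
F=[]
for i in range(4):
    s=arm.state(); F.append(s["force"]); k=cap("scene"); 
    b=[q for q in blobs(k,"yellow",80)[0]]; print(b)
print(np.mean(F,0))
h=cv2.cvtColor(k["img"],cv2.COLOR_RGB2HSV); l=blobs(k,"yellow",80); 
d=cap("side","d15"); 
# corners of yellow front wall (top & bottom edges) in scene: tilt + height by comparing with tray at rest
E
```

```text
tilt mrad [-7.  7.] pos [ 0.5369 -0.0366  0.3239] yaw -175.8 shift [ 0.05 -0.06  0.39] turn 0.2 j6 -1.76 t 70.8
[([253.0, 245.9], [221, 238, 64, 17, 535])]
[([253.4, 247.2], [222, 240, 63, 16, 533])]
[([253.2, 248.7], [222, 241, 63, 16, 533])]
[([253.4, 249.0], [222, 241, 63, 17, 529])]
[-0.47693364 -0.34136262 -8.08152885]
```

Request:
{"name": "jog_arm", "arguments": {
  "moves": [
    {"x": 0,"y": 0,"z": 0,"turn": 0},
    {"x": 0,"y": 0,"z": 0,"turn": 0},
    {"x": 0,"y": 0,"z": 0,"turn": 0},
    {"x": 0,"y": 0,"z": 0,"turn": 0},
    {"x": 0,"y": 0,"z": 0,"turn": 0},
    {"x": 0,"y": 0,"z": 0,"turn": 0},
    {"x": 0,"y": 0,"z": 0,"turn": 0},
    {"x": 0,"y": 0,"z": 0,"turn": 0},
    {"x": 0,"y": 0,"z": 0,"turn": 0},
    {"x": 0,"y": 0,"z": 0,"turn": 0}
  ]
}}

```text
time: 72.3
position: [0.5367, -0.0365, 0.3227]
ee_rot: [-0.004, -0.036, 0.999, 0.004]
force: [0.3, 0.6, -8.2]
opening: 0.278
```

```bash
python3 - <<'E'
from h import *
C={"scene":cap("scene"),"side":cap("side")}; F=[]
for k in C.values():
    print(k["n"],[q for q in blobs(k,"yellow",25)[0]])
# yellow front wall top corners in scene, height via tray_front staying near rest x,y
m=blobs(C["scene"],"yellow",80)[1]; ys,xs=np.nonzero(m)
sel=(xs<300)&(xs>210)&(ys>220); xs,ys=xs[sel],ys[sel]
for u in (225,240,255,270,282): q=ys[xs==u]; print(u,q.min(),q.max(),end=" | ")
print()
for z in(.03,.06,.07,.08): print(z,proj(C["scene"],[.6335,-.0315,z]).round(1))
for i in range(4): F.append(arm.state()["force"]); cap("side")
print(np.mean(F,0)); go(*T(0,.001),.32,4)
E
```

```text
scene [([262.2, 164.4], [254, 158, 12, 17, 60]), ([253.2, 247.9], [222, 240, 63, 17, 530])]
side [([297.7, 177.9], [291, 170, 11, 16, 67])]
225 241 248 | 240 242 250 | 255 244 252 | 270 246 254 | 282 248 255 | 
0.03 [251.5 258.3]
0.06 [251.3 249.8]
0.07 [251.2 246.9]
0.08 [251.1 244. ]
[-0.09818178  0.08372613 -8.14610464]
tilt mrad [-8.  7.] pos [ 0.5367 -0.0365  0.3227] yaw -175.8 shift [ 0.03 -0.07  0.27] turn 0.2 j6 -1.76 t 72.6
```

Request:
{"name": "jog_arm", "arguments": {
  "moves": [
    {"x": 0,"y": 0,"z": 0,"turn": 0},
    {"x": 0,"y": 0,"z": 0,"turn": 0},
    {"x": 0,"y": 0,"z": 0,"turn": 0},
    {"x": 0,"y": 0,"z": 0,"turn": 0},
    {"x": 0,"y": 0,"z": 0,"turn": 0},
    {"x": 0,"y": 0,"z": 0,"turn": 0},
    {"x": 0,"y": 0,"z": 0,"turn": 0},
    {"x": 0,"y": 0,"z": 0,"turn": 0},
    {"x": 0,"y": 0,"z": 0,"turn": 0},
    {"x": 0,"y": 0,"z": 0,"turn": 0}
  ]
}}

```text
time: 73.85
position: [0.5367, -0.0365, 0.3227]
ee_rot: [-0.004, -0.036, 0.999, 0.004]
force: [0.5, 0.9, -8.4]
opening: 0.275
```

Request:
{"name": "jog_arm", "arguments": {
  "moves": [
    {"x": 0,"y": 0,"z": 0,"turn": 0},
    {"x": 0,"y": 0,"z": 0,"turn": 0},
    {"x": 0,"y": 0,"z": 0,"turn": 0},
    {"x": 0,"y": 0,"z": 0,"turn": 0},
    {"x": 0,"y": 0,"z": 0,"turn": 0},
    {"x": 0,"y": 0,"z": 0,"turn": 0},
    {"x": 0,"y": 0,"z": 0,"turn": 0},
    {"x": 0,"y": 0,"z": 0,"turn": 0},
    {"x": 0,"y": 0,"z": 0,"turn": 0},
    {"x": 0,"y": 0,"z": 0,"turn": 0}
  ]
}}

```text
time: 75.1
position: [0.5367, -0.0365, 0.3227]
ee_rot: [-0.004, -0.036, 0.999, 0.004]
force: [1.1, 0.1, -8.9]
opening: 0.278
```

Request:
{"name": "jog_arm", "arguments": {
  "moves": [
    {"x": 0,"y": 0,"z": 0.5,"turn": 0},
    {"x": 0,"y": 0,"z": 0.6,"turn": 0},
    {"x": 0,"y": 0,"z": 0.6,"turn": 0},
    {"x": 0,"y": 0,"z": 0.6,"turn": 0},
    {"x": 0,"y": 0,"z": 0.6,"turn": 0},
    {"x": 0,"y": 0,"z": 0.4,"turn": 0},
    {"x": 0,"y": 0,"z": 0,"turn": 0},
    {"x": 0,"y": 0,"z": 0,"turn": 0},
    {"x": 0,"y": 0,"z": 0,"turn": 0}
  ]
}}

```text
time: 76.22
position: [0.5363, -0.0362, 0.287]
ee_rot: [-0.004, -0.036, 0.999, 0.004]
force: [-0.5, -0.8, -8.7]
opening: 0.275
```

```bash
python3 - <<'E'
from h import *
go(*T(0,.001),.27,4)
for i in range(4): print(arm.state()["force"][2].round(1),[q[0] for q in blobs(cap("scene"),"yellow",80)[0]])
E
```

```text
tilt mrad [-9.  7.] pos [ 0.5363 -0.0362  0.287 ] yaw -175.8 shift [-0.02 -0.11  1.7 ] turn 0.2 j6 -1.76 t 76.2
-8.7 [[253.8, 258.1]]
-7.9 [[253.6, 257.9]]
-7.6 [[253.5, 257.8]]
-7.8 [[253.6, 257.8]]
```

Request:
{"name": "jog_arm", "arguments": {
  "moves": [
    {"x": 0,"y": 0,"z": 0.3,"turn": 0},
    {"x": 0,"y": 0,"z": 0.2,"turn": 0},
    {"x": 0,"y": 0,"z": 0.2,"turn": 0},
    {"x": 0,"y": 0,"z": 0.2,"turn": 0},
    {"x": 0,"y": 0,"z": 0.2,"turn": 0},
    {"x": 0,"y": 0,"z": 0.2,"turn": 0},
    {"x": 0,"y": 0,"z": 0.2,"turn": 0},
    {"x": 0,"y": 0,"z": 0.2,"turn": 0},
    {"x": 0,"y": 0,"z": 0.2,"turn": 0},
    {"x": 0,"y": 0,"z": 0,"turn": 0}
  ]
}}

```text
time: 77.68
position: [0.536, -0.036, 0.2668]
ee_rot: [-0.004, -0.036, 0.999, 0.004]
force: [-0.3, 0.0, -5.9]
opening: 0.275
```

Request:
{"name": "jog_arm", "arguments": {
  "moves": [
    {"x": 0,"y": 0,"z": 0.2,"turn": 0},
    {"x": 0,"y": 0,"z": 0.2,"turn": 0},
    {"x": 0,"y": 0,"z": 0.3,"turn": 0},
    {"x": 0,"y": 0,"z": 0.3,"turn": 0},
    {"x": 0,"y": 0,"z": 0.3,"turn": 0},
    {"x": 0,"y": 0,"z": 0.3,"turn": 0},
    {"x": 0,"y": 0,"z": 0,"turn": 0},
    {"x": 0,"y": 0,"z": 0,"turn": 0}
  ]
}}

```text
time: 78.68
position: [0.5364, -0.036, 0.2513]
ee_rot: [-0.003, -0.036, 0.999, 0.003]
force: [-0.9, 0.3, -2.7]
opening: 0.28
```

```bash
python3 - <<'E'
from h import *
go(*T(0,.001),.2285,4)
for i in range(3): print(arm.state()["force"].round(1),[q[0] for q in blobs(cap("scene"),"yellow",80)[0]])
E
```

```text
tilt mrad [-6.  7.] pos [ 0.5364 -0.036   0.2513] yaw -175.8 shift [-0.01 -0.14  2.28] turn 0.2 j6 -1.76 t 78.7
[-0.9  0.3 -2.7] [[252.1, 262.0]]
[ 1.   0.2 -1.7] [[252.1, 262.0]]
[ 0.2  0.8 -1.8] [[252.2, 262.0]]
```

Tray back on the mat (yellow blob back to (252,262)). Unhook: down 2.25 cm, then back out.

Request:
{"name": "jog_arm", "arguments": {
  "moves": [
    {"x": 0,"y": 0,"z": 0.8,"turn": 0},
    {"x": 0,"y": 0,"z": 0,"turn": 0},
    {"x": 0,"y": 0,"z": 0.8,"turn": 0},
    {"x": 0,"y": 0,"z": 0,"turn": 0},
    {"x": 0,"y": 0,"z": 0.6,"turn": 0},
    {"x": 0,"y": 0,"z": 0,"turn": 0}
  ]
}}

```text
time: 79.58
position: [0.5366, -0.0359, 0.2287]
ee_rot: [-0.002, -0.036, 0.999, 0.003]
force: [-0.9, -0.1, 3.6]
opening: 0.277
```

Request:
{"name": "jog_arm", "arguments": {
  "moves": [
    {"x": 0.7,"y": 0,"z": 0,"turn": 0},
    {"x": 0.8,"y": 0,"z": 0,"turn": 0},
    {"x": 0.8,"y": 0,"z": 0,"turn": 0},
    {"x": 0,"y": 0,"z": 0,"turn": 0},
    {"x": 1,"y": 0,"z": 0,"turn": 0},
    {"x": 1.2,"y": 0,"z": 0,"turn": 0},
    {"x": 1,"y": 0,"z": 0,"turn": 0},
    {"x": 0.8,"y": 0,"z": 0,"turn": 0},
    {"x": 0,"y": 0,"z": 0,"turn": 0}
  ]
}}

```text
time: 80.7
position: [0.4687, -0.0408, 0.2285]
ee_rot: [-0.002, -0.036, 0.999, 0.003]
force: [0.3, 0.3, -1.5]
opening: 0.276
```

```bash
python3 - <<'E'
from h import *
go(.489,.2288,.2303,-1.6)
for i in range(2): print(arm.state()["force"].round(1),tray(cap("scene"))[:2])
E
```

```text
tilt mrad [-4.  6.] pos [ 0.4687 -0.0408  0.2285] yaw -175.9 shift [-3.970e+00  2.674e+01 -2.000e-02] turn 5.7 j6 -1.79 t 80.7
[ 0.3  0.3 -1.5] (array([ 0.64509088, -0.02796233]), np.float64(3.6330022589935553))
[-0.2 -0.  -1.5] (array([ 0.64509088, -0.02796233]), np.float64(3.590944916815576))
```

Request:
{"name": "jog_arm", "arguments": {
  "moves": [
    {"x": 0,"y": 0,"z": -2,"turn": 0},
    {"x": 0,"y": 1.6,"z": -2,"turn": 0},
    {"x": -0.4,"y": 3,"z": 0,"turn": 0},
    {"x": -0.4,"y": 4,"z": 0,"turn": 0},
    {"x": -0.4,"y": 4.8,"z": 0,"turn": 0},
    {"x": -0.4,"y": 4.8,"z": 0,"turn": 0},
    {"x": -0.4,"y": 4,"z": 0,"turn": 0},
    {"x": 0,"y": 3,"z": 0,"turn": 0},
    {"x": 0,"y": 1.5,"z": 0,"turn": 0},
    {"x": 0,"y": 0,"z": 0,"turn": 0}
  ]
}}

```text
time: 82.05
position: [0.4701, 0.2416, 0.2855]
ee_rot: [0.002, -0.037, 0.999, 0.005]
force: [-0.4, -0.6, -2.3]
opening: 0.278
```

Request:
{"name": "jog_arm", "arguments": {
  "moves": [
    {"x": 0,"y": 0,"z": 0,"turn": 5.7},
    {"x": 0,"y": 0,"z": 0,"turn": 0},
    {"x": 0,"y": 0,"z": 2.5,"turn": 0},
    {"x": 0,"y": 0,"z": 0,"turn": 0},
    {"x": 0,"y": 0,"z": 0,"turn": 0}
  ]
}}

```text
time: 82.68
position: [0.471, 0.2388, 0.2629]
ee_rot: [0.003, 0.013, 1.0, 0.005]
force: [-0.3, 0.3, -1.5]
opening: 0.279
```

```bash
python3 - <<'E'
from h import *
go(.50,.2288,.198,-1.6)
E
```

```text
tilt mrad [ 6. 10.] pos [0.471  0.2388 0.2629] yaw 178.6 shift [-2.88 -0.99  6.5 ] turn 0.2 j6 -1.13 t 82.7
```

Request:
{"name": "jog_arm", "arguments": {
  "moves": [
    {"x": -1.4,"y": -0.5,"z": 0,"turn": 0.2},
    {"x": -1.4,"y": -0.5,"z": 0,"turn": 0},
    {"x": 0,"y": 0,"z": 0,"turn": 0},
    {"x": 0,"y": 0,"z": 3,"turn": 0},
    {"x": 0,"y": 0,"z": 0,"turn": 0},
    {"x": 0,"y": 0,"z": 2.5,"turn": 0},
    {"x": 0,"y": 0,"z": 0,"turn": 0},
    {"x": 0,"y": 0,"z": 0,"turn": 0}
  ]
}}

```text
time: 83.68
position: [0.5034, 0.2278, 0.2137]
ee_rot: [0.006, 0.014, 1.0, 0.006]
force: [0.7, -0.6, -1.2]
opening: 0.278
```

```bash
python3 - <<'E'
from h import *
go(.6366,.2258,.199,-1.6)
E
```

```text
tilt mrad [12. 12.] pos [0.5034 0.2278 0.2137] yaw 178.4 shift [-13.31   0.17   1.63] turn -0.0 j6 -1.17 t 83.7
```

Request:
{"name": "jog_arm", "arguments": {
  "moves": [
    {"x": 0,"y": 0,"z": 1.3,"turn": 0},
    {"x": 0,"y": 0,"z": 0,"turn": 0},
    {"x": -1,"y": 0,"z": 0,"turn": 0},
    {"x": -1.7,"y": 0,"z": 0,"turn": 0},
    {"x": -1.7,"y": 0,"z": 0,"turn": 0},
    {"x": -1,"y": 0,"z": 0,"turn": 0},
    {"x": 0,"y": 0,"z": 0,"turn": 0},
    {"x": 0,"y": 0,"z": 0,"turn": 0}
  ]
}}

```text
time: 84.68
position: [0.5628, 0.2263, 0.2027]
ee_rot: [0.007, 0.015, 1.0, 0.006]
force: [-0.7, -0.5, -2.2]
opening: 0.281
```

```bash
python3 - <<'E'
from h import *
go(.6366,.2258,.198,-1.6)
E
```

```text
tilt mrad [13. 13.] pos [0.5628 0.2263 0.2027] yaw 178.3 shift [-7.38  0.16  0.57] turn -0.1 j6 -1.21 t 84.7
```

Request:
{"name": "jog_arm", "arguments": {
  "moves": [
    {"x": -1,"y": 0.1,"z": 0.1,"turn": 0},
    {"x": -1.5,"y": 0,"z": 0.1,"turn": 0},
    {"x": -1.7,"y": 0,"z": 0,"turn": 0},
    {"x": -1.3,"y": 0,"z": 0,"turn": 0},
    {"x": -0.8,"y": 0,"z": 0,"turn": 0},
    {"x": 0,"y": 0,"z": 0,"turn": 0},
    {"x": 0,"y": 0,"z": 0,"turn": 0}
  ]
}}

```text
time: 85.55
position: [0.6302, 0.2255, 0.2012]
ee_rot: [0.007, 0.014, 1.0, 0.006]
force: [0.1, 0.2, -1.4]
opening: 0.28
```

```bash
python3 - <<'E'
from h import *
go(.6364,.2256,.1778,-1.6); print(arm.state()["force"])
E
```

```text
tilt mrad [13. 13.] pos [0.6302 0.2255 0.2012] yaw 178.3 shift [-0.58 -0.    2.35] turn -0.1 j6 -1.24 t 85.5
[ 0.11987997  0.19478246 -1.40062428]
```

Request:
{"name": "jog_arm", "arguments": {
  "moves": [
    {"x": -0.5,"y": 0,"z": 0,"turn": 0},
    {"x": 0,"y": 0,"z": 0,"turn": 0},
    {"x": 0,"y": 0,"z": 0.8,"turn": 0},
    {"x": 0,"y": 0,"z": 0,"turn": 0},
    {"x": 0,"y": 0,"z": 0.7,"turn": 0},
    {"x": 0,"y": 0,"z": 0,"turn": 0},
    {"x": 0,"y": 0,"z": 0.4,"turn": 0},
    {"x": 0,"y": 0,"z": 0,"turn": 0}
  ]
}}

```text
time: 86.55
position: [0.635, 0.2258, 0.1811]
ee_rot: [0.007, 0.014, 1.0, 0.006]
force: [0.3, 0.5, -1.7]
opening: 0.278
```

```bash
python3 - <<'E'
from h import *
go(.6364,.2256,.1778,-1.6)
for i in range(2): print(arm.state()["force"]); cap("scene")
E
```

```text
tilt mrad [13. 13.] pos [0.635  0.2258 0.1811] yaw 178.4 shift [-0.13 -0.02  0.33] turn -0.0 j6 -1.24 t 86.5
[ 0.25078601  0.48841929 -1.72381292]
[ 0.26824193  0.02942625 -0.569029  ]
```

Request:
{"name": "jog_arm", "arguments": {
  "moves": [
    {"x": 0,"y": 0,"z": 0.15,"turn": 0},
    {"x": 0,"y": 0,"z": 0,"turn": 0},
    {"x": 0,"y": 0,"z": 0.15,"turn": 0},
    {"x": 0,"y": 0,"z": 0,"turn": 0},
    {"x": 0,"y": 0,"z": 0,"turn": 0}
  ]
}}

```text
time: 87.28
position: [0.6353, 0.2259, 0.1787]
ee_rot: [0.007, 0.014, 1.0, 0.007]
force: [-0.2, -0.1, -2.4]
opening: 0.279
```

```bash
python3 - <<'E'
from h import *
go(.6364,.2256,.1778,-1.6)
for i in range(3): print(arm.state()["force"]); cap("scene")
E
```

```text
tilt mrad [14. 13.] pos [0.6353 0.2259 0.1787] yaw 178.4 shift [-0.11 -0.02  0.09] turn -0.0 j6 -1.24 t 87.3
[-0.23303443 -0.14050555 -2.36407456]
[-0.0068164   0.41647371 -1.10427319]
[-0.07543918 -0.0835709  -1.20973672]
```

Request:
{"name": "jog_arm", "arguments": {
  "moves": [
    {"x": 0,"y": 0,"z": 0.1,"turn": 0},
    {"x": 0,"y": 0,"z": 0,"turn": 0}
  ]
}}

```text
time: 87.68
position: [0.6355, 0.2259, 0.1782]
ee_rot: [0.007, 0.014, 1.0, 0.007]
force: [-1.2, -0.8, -0.6]
opening: 0.277
```

Request:
{"name": "jog_arm", "arguments": {
  "moves": [
    {"x": 0,"y": 0,"z": 0,"turn": 0},
    {"x": 0,"y": 0,"z": 0,"turn": 0},
    {"x": 0,"y": 0,"z": 0,"turn": 0},
    {"x": 0,"y": 0,"z": 0,"turn": 0},
    {"x": 0,"y": 0,"z": -1,"turn": 0},
    {"x": 0,"y": 0,"z": -3,"turn": 0},
    {"x": 0,"y": 0,"z": -4,"turn": 0},
    {"x": 0,"y": 0,"z": -4,"turn": 0},
    {"x": 0,"y": 0,"z": -2,"turn": 0},
    {"x": 0,"y": 0,"z": 0,"turn": 0}
  ],
  "gripper": 0.3
}}

```text
time: 88.92
position: [0.633, 0.2239, 0.3245]
ee_rot: [0.008, 0.014, 1.0, 0.007]
force: [0.1, 0.5, -0.6]
opening: 0.702
```

```bash
python3 - <<'E'
from h import *
go(.6364,.2256,.1778,-1.6)
s=cap("scene"); d=cap("side"); w=cap("wrist","wend")
m=(s["img"][216:256,328:378].max(2)<100).astype(np.uint8)
n,l,st,ce=cv2.connectedComponentsWithStats(m); i=1+np.argmax(st[1:,4]); ys,xs=np.nonzero(l==i)
for r in np.unique(ys)[::3]: q=xs[ys==r]; print(r+216,q.min()+328,q.max()+328,end=" | ")
print()
# wrist: shoulder bar pixels on z=.16
m=(w["img"].max(2)<45).astype(np.uint8); m[250:]=0
n,l,st,ce=cv2.connectedComponentsWithStats(m); i=min(range(1,n),key=lambda j:np.hypot(*(ce[j]-proj(w,[.636,.2255,.18]))) if st[j][4]>300 else 1e9)
ys,xs=np.nonzero(l==i); P=onz(w,np.c_[xs,ys],.16)[:,:2]; print(st[i],P.min(0).round(4),P.max(0).round(4))
print([ (q[0],q[1][4]) for q in blobs(s,"red",30)[0]])
for k in(s,d):
  print(k["n"],[q[0] for q in blobs(k,"yellow",20)[0]],[(q[0]) for q in blobs(k,"green",40)[0]])
for g in((-.066,0),(.0528,.0316),(.0509,-.0347)):
    b=box(d,*T(*g),.051,.03); print("side",g,b[0].round(4),b[1].round(1),b[2].round(1))
E
```

```text
tilt mrad [16. 13.] pos [0.633  0.2239 0.3245] yaw 178.4 shift [-0.11 -0.02 14.68] turn -0.0 j6 -1.24 t 88.9
221 349 353 | 224 348 358 | 227 347 357 | 230 347 357 | 233 347 357 | 236 333 356 | 239 332 366 | 242 332 371 | 245 345 370 | 248 360 369 | 
[ 240  180   88   46 2879] [0.6191 0.1804] [0.6672 0.2702]
[([351.8, 257.8], 104)]
scene [[350.9, 249.6], [252.2, 262.0]] [[139.1, 222.0], [390.7, 276.4]]
side [[262.2, 184.4], [323.1, 231.6]] [[230.0, 204.3], [321.4, 205.1], [394.2, 288.7]]
side (-0.066, 0) [ 0.4747 -0.0418] 1.3 26.2
side (0.0528, 0.0316) [ 0.5898 -0.001 ] 5.6 25.7
side (0.0509, -0.0347) [ 0.5869 -0.0655] -9.6 23.0
```

```bash
python3 -c "
from plant import arm
print(arm.job_done(), arm.state()['time'])"
```

```text
the job is handed in; nothing more can be done
the job is handed in; nothing more can be done
```

The job is done and handed in at about 89 s. All three blue boxes found in the images went into the tray, two in the front half and one centred in the rear half, flat with their tabs towards the yellow edge.

**Weighing:** I hooked the scale under the handle bar, lifted the tray about 5 cm clear and held it still for more than 3 s. It hung nearly level as far as the camera shows. The wrist read about 8.1 N, of which roughly 1.5 N is the scale itself, so the loaded tray weighs about 0.68 kg. I then set the tray down gently, unhooked the scale and hung it back on its stand.

**Last checks:**
- **Tray:** the yellow edge is back at its earlier spot in the scene view, within a pixel.
- **Boxes:** the side view puts all three within about 2 mm of where they stood before the lift. Its yaw for one front box reads about 10° off. It read about 13° off in that view before the lift too, while the close wrist view of that box gave about 1°, so I took it as noise.
- **Scale:** its outline on the stand is within a few pixels of the start, and the wrist view puts the shoulder bar where it was.
- **Other items:** I kept clear of the mug, tape, glue, driver, marker, wrench and green look-alikes, but did not re-measure them.

**What went wrong on the way:**
- One box was first lifted before the fingers had closed and hung about 2 cm low and pitched. I set it back on the bench and gripped it again properly.
- The tool's tilt drifted by up to about 3.5° during fast moves, and I reduced it with vertical moves.

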